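# Hook casts out from under a guard shelf, load the curing tank, set its timer

### The arm

A 6-joint arm with a two-finger parallel gripper is mounted at the origin on the work surface. World frame = base frame: x ahead of the robot, y to its left, z up, the work surface at z = 0. Lengths are in mm, angles in rad, forces in N, time in s.
With the tool pointing down it reaches from about 350 to 925 mm from the base axis. Payload 6.4 kg.
Tool frame: the origin (TCP) lies between the finger pads; the fingertips stand 19 mm ahead of it and the grasp point (between the pads) is the TCP; z points along the fingers, y is the direction in which the jaws open and shut (so a half turn about z gives the same grasp; the last joint's range is limited). The gripper opens to 85 mm and grips with 20 to 120 N. Pads are 22 mm wide; open, the fingers measure 114 mm over their backs; the gripper's body (76 mm by 85 mm) begins 54 mm behind the grasp point. The pads swing forward as they close: fully open they stand 13 mm farther back than shut.
Start: joints at [-1.284, 0.245, 1.558, -0, 1.339, -0.174], TCP at [289.038, -582.212, 250.29] pointing down, gripper open.
Joint ranges: [-3.13, 3.13], [-1.02, 2.26], [0.13, 2.54], [-0.95, 4.09], [0.21, 2.88], [-2.74, 2.74]. Speed limits (rad/s): [2.57, 2.57, 3.14, 3.14, 3.14, 3.14].

### API

Orientations are given as a unit quaternion [w, x, y, z].
In Python, from cell import * gives the robot as it stands.
- The arm moves only by the tool arm_command, never from a script. Its argument "steps" is a list of rows, each a list of 7 numbers: the turn, a rotation vector about the tool's x, y, z in rad, then the shift along the tool's x, y, z in m, then the opening, from 0 (shut) to 1 (fully open). In form: [[ax, ay, az, dx, dy, dz, gripper], ...]. A call has 1 to 10 rows; each row shifts and turns the commanded pose from where the row before left it, along the tool's axes as they then stand; what a row does not reach is not made up. A row lasts 1/12 s, in which the tool goes at most 41.7 mm and 7.16 degrees, less where a joint would pass 70% of its speed; a pose out of reach is approached as far as the arm can. A call is refused whole if a number of a shift passes 0.0417 or a number of a turn 0.125, either way. A call with a gripper value outside its range is refused whole. The fingers move at their own pace and stop on an object; "newtons" is the grip in N (left out, the last holds). Time passes only in rows, so rows that do not move let the fingers close. It gives the time, the measured TCP pose, the force and the opening at its end, in the units of the state.
- observe(): the state, without advancing time (a new reading comes with each control period).
- snapshot(name): name is "side" or "top"; returns (picture, depth): 480x640x3 uint8, red, green, blue; 480x640 float32, mm along the optical axis (not along the pixel's ray), 0 where there is no reading.
- get_calibration(name): a dict with "fx", "fy", "cx", "cy" (pixels), "distortion" ([k1, k2, p1, p2, k3] as OpenCV has them; the pictures are not rectified), "world_from_camera" (4x4, takes a point from camera to world coordinates). Camera axes: x right, y up, looking along -z (the intrinsics and any distortion apply to the point x, -y, -z); pixel columns grow to the right and rows downward; lengths in mm; the calibration is good to about 2 mm. A picture is of the moment at which its call begins. get_calibration takes no time and is no camera call.
- hand_in(): hands the job in, once; it reports no verdict.
The state is a dict: "time": time; "joint_pos": joint angles; "qd": joint speeds; "tau": joint torques, N m; "eef_pos": TCP position; "ee_rot": TCP orientation; "ft_force": force on the tool from outside, world axes, zero at the start; "moment": the same for the moment, N m; "gripper_width": opening from 0.0 (shut) to 1.0 (fully open).
Only numpy, scipy, OpenCV 4.12 (cv2) and the standard library are available. Lean on these libraries where they do the work, as an engineer would, in place of code of your own. Each camera call takes 0.05 s, during which the arm holds its last target. There are 200 camera calls.

### The job

Lift the lid off the curing tank and lay it, knob up, on the black rubber mat. With the hook tool draw every white cast out from under the low clear shelf, fingers keeping off a cast while it is under the shelf, and stand them all upright side by side on the tank's floor. Then put the lid back so that it sits flat in the tank, after that turn the timer dial clockwise by four clicks from its zero stop, and leave the hook standing upright along its cork mat where you found it, with the other things on the bench left alone.

Things in the scene. Friction and masses are not known exactly. Their poses are not given: they have to be found in the camera images.
- unit: the curing unit, fixed: an open steel tank 235 mm (x) by 135 mm (y) outside, walls 5 mm thick, rim 58 mm high, inner floor 5 mm high, inside 225 by 125 mm; on its +y side a white console 88 mm wide, 52 mm high, carries the dial. Origin: centre of the tank's underside, z up
- lid: loose steel lid, 350 g: plate 245 by 145 by 6 mm, under it a plug 205 by 105 mm, 10 mm deep, that enters the tank with 10 mm play each side; on top, in the middle, a black bar knob 60 mm along x, 18 mm along y, z 16 to 46 mm. Origin: centre of the plug's underside, z up. Starts on the tank; when on, its origin is 48 mm above the unit's and its x along the unit's x
- lid_mat: the black rubber mat for the lid, fixed, 260 mm (x) by 180 mm (y), 3 mm thick, at the left. Origin: centre of its underside
- tool_mat: the cork mat of the hook, fixed, 270 mm (x) by 90 mm (y), 3 mm thick. Origin: centre of its underside
- hook: hook tool, 130 g, stands by itself: wooden handle x -130 to 20 mm, 22 mm wide, 46 mm high; from its top a steel bar 10 mm thick (z 36 to 46) runs forward to a downturned blade 44 mm wide, x 115 to 121 mm, reaching down to z = 0; under the handle end a foot plate 60 mm wide, x -130 to -98, 5 mm high. Passed over a cast and lowered behind it, it draws the cast back. Origin: on the underside between the ends, z up, x towards the blade
- shelf: low clear shelf, fixed, 170 mm deep (x), 440 mm wide (y); its front edge, 85 mm from the origin towards -x, faces the robot. 105 mm clear below, top at 119 mm; side panels 10 mm thick; open in front and behind but for a sill 14 mm high at the back (x 77 to 85 mm). A white pot of radius 24 mm, 55 mm high, is fixed under it at x 35, y 178 mm. Origin: centre of its footprint, z up
- cast1: a white stone dental cast: a block 62 mm long (its x), 50 mm wide (its y) and 20 mm high, with a horseshoe tooth arch on top up to 30 mm above its underside; about 130 g. Origin: centre of the underside, z up. Two or three are present (an absent one reads None); they start under the clear shelf, x roughly along its x
- cast2: another white stone dental cast: a block 62 mm long (its x), 50 mm wide (its y) and 20 mm high, with a horseshoe tooth arch on top up to 30 mm above its underside; about 130 g. Origin: centre of the underside, z up. Two or three are present (an absent one reads None); they start under the clear shelf, x roughly along its x
- cast3: another white stone dental cast: a block 62 mm long (its x), 50 mm wide (its y) and 20 mm high, with a horseshoe tooth arch on top up to 30 mm above its underside; about 130 g. Origin: centre of the underside, z up. Two or three are present (an absent one reads None); they start under the clear shelf, x roughly along its x
- dial_grip (a point): point on the dial's axis at which to grip it, 82 mm above the bench; x -50, y 112 mm of the unit. The dial is a black disc of 50 mm diameter with an upright bar 46 mm long (its x), 14 mm thick, z 62 to 93 mm above the bench; a white line marks the end that points to -x of the unit at zero. This frame turns with the dial; at zero its x is along the unit's x
- dial (a joint): angle of the timer dial (rad): starts at 0, its zero stop, and grows as it is turned clockwise seen from above; one click (detent) every 20 degrees (0.349 rad), up to 9. It springs into the nearest click when let go; a click takes about 0.07 N m
- pliers: side cutters with blue and black handles, 150 mm; a bystander, to be left alone. Origin: about its middle
- phone: a black phone, 150 by 73 by 9 mm; a bystander, to be left alone. Origin: centre of the underside
- case: a clear plastic case, 100 by 65 by 32 mm; a bystander, to be left alone. Origin: centre of the underside
- jar: a brown glass jar, 64 mm across, 75 mm high; a bystander, to be left alone. Origin: centre of the underside
- bowl: a black rubber mixing bowl, 110 mm across, 60 mm high; a bystander, to be left alone. Origin: centre of the underside
- knife: a wax spatula, 170 mm long; a bystander, to be left alone. Origin: about its middle
- spare_cast: a reddish stone block, 70 by 60 by 35 mm; a bystander, to be left alone. Origin: centre of the underside

How it is judged (in metres and radians):
On the way, in this order (a step that is already met when the one before it is completed fails the run):
1. the lid lies knob up on the rubber mat, let go (x of lid in the frame of lid_mat between -0.06 and 0.06 m and y of lid in the frame of lid_mat between -0.05 and 0.05 m and z of lid in the frame of lid_mat below 0.01 m and angle between lid's own z axis and vertical below 0.1 rad and contact force between the fingers and lid below 0.2 N), for 0.2 s.
2. every cast stands upright on the tank's floor, let go (x of cast1 in the frame of unit between -0.095 and 0.095 m and y of cast1 in the frame of unit between -0.05 and 0.05 m and z of each of cast1, cast2, cast3 in the frame of unit below 0.015 m and angle between each of cast1, cast2, cast3's own z axis and vertical below 0.2 rad and x of cast2 in the frame of unit between -0.095 and 0.095 m and y of cast2 in the frame of unit between -0.05 and 0.05 m and x of cast3 in the frame of unit between -0.095 and 0.095 m and y of cast3 in the frame of unit between -0.05 and 0.05 m and contact force between the fingers and cast1 below 0.2 N and contact force between the fingers and cast2 below 0.2 N and contact force between the fingers and cast3 below 0.2 N), for 0.3 s.
3. the lid is back, flat on the tank, let go (x of cast1 in the frame of unit between -0.095 and 0.095 m and y of cast1 in the frame of unit between -0.05 and 0.05 m and z of each of cast1, cast2, cast3 in the frame of unit below 0.015 m and angle between each of cast1, cast2, cast3's own z axis and vertical below 0.2 rad and x of cast2 in the frame of unit between -0.095 and 0.095 m and y of cast2 in the frame of unit between -0.05 and 0.05 m and x of cast3 in the frame of unit between -0.095 and 0.095 m and y of cast3 in the frame of unit between -0.05 and 0.05 m and x of lid in the frame of unit between -0.016 and 0.016 m and y of lid in the frame of unit between -0.016 and 0.016 m and z of lid in the frame of unit between 0.043 and 0.053 m and angle between lid's own z axis and vertical below 0.08 rad and contact force between the fingers and lid below 0.2 N), for 0.3 s.
4. the dial rests four clicks from zero, let go (value of joint dial between 1.256 and 1.536 rad and velocity of joint dial between -0.1 and 0.1 rad/s and contact force between the fingers and dial below 0.2 N), for 0.3 s.
At the end, for the whole second after the job is handed in: Casts upright (0.2 rad) on the tank floor; lid flat on the tank, centred within 16 mm; dial at click four (1.396 rad, within 0.14); hook upright on the cork mat, origin within 50 mm along and 40 mm across of its centre, along it within 0.3 rad; all released, at rest (all of step 3 and value of joint dial between 1.256 and 1.536 rad and x of hook in the frame of tool_mat between -0.05 and 0.05 m and y of hook in the frame of tool_mat between -0.04 and 0.04 m and z of hook in the frame of tool_mat below 0.01 m and angle between hook's own z axis and vertical below 0.15 rad and angle between the x axis of hook and the x axis of tool_mat, either way round below 0.3 rad and linear speed of each of hook, lid below 0.02 m/s and contact force between the fingers and hook below 0.2 N and contact force between the fingers and dial below 0.2 N); the robot touches nothing.
It fails at once if a cast touched with the fingers while it is under the shelf, its centre behind the shelf's front edge ((contact force between the fingers and cast1 above 0.5 N and x of cast1 in the frame of shelf above -0.085 m and y of cast1 in the frame of shelf between -0.22 and 0.22 m and z of cast1 in the frame of shelf below 0.08 m) or (contact force between the fingers and cast2 above 0.5 N and x of cast2 in the frame of shelf above -0.085 m and y of cast2 in the frame of shelf between -0.22 and 0.22 m and z of cast2 in the frame of shelf below 0.08 m) or (contact force between the fingers and cast3 above 0.5 N and x of cast3 in the frame of shelf above -0.085 m and y of cast3 in the frame of shelf between -0.22 and 0.22 m and z of cast3 in the frame of shelf below 0.08 m)).
It fails at once if a bystander moved more than 40 mm (distance of any of pliers, phone, case, jar, bowl, knife, spare_cast from where it was at the start of the episode above 0.04 m).
Of cast1, cast2, cast3 only 2 to 3 are there at a start; the rules pass over those that are not, and their reading is None.
At some moment in a run one of cast1, cast2, cast3, hook may be knocked a few centimetres aside while the robot is not near it.
It also fails if it takes over 210 s, if anything falls off the work surface, if the arm or the gripper's body presses on something with over 40 N, if the wrist force passes 120 N, or if a joint passes its speed limit or range.

## Working session

There is one attempt and no reset: what is moved stays moved. The work goes in short steps, Python scripts to look and compute and a tool call to move; the robot and the scene stay as the last step left them, time stands still between calls to the robot, and variables do not carry over. Pictures are saved under pics/ and viewed, about 12 in all and at most 16, crops included, and the job is handed in when it is done.

Besides the shell and the picture viewer there is one more tool, called after "Request:" as a command line: name --pt "numbers of a row" for each row, then --argument value for the rest. arm_command: Moves the arm, as the interface text tells. Its arguments: {"type":"object","properties":{"steps":{"type":"array"},"newtons":{"type":"number"}},"required":["steps"]}

```bash
mkdir -p pics; ls; cat > h.py <<'E'
from cell import *
import numpy as np, cv2
def K(c): return np.array([[c['fx'],0,c['cx']],[0,c['fy'],c['cy']],[0,0,1.]])
def ray(name,px):
    c=get_calibration(name); p=cv2.undistortPoints(np.array(px,float).reshape(-1,1,2),K(c),np.array(c['distortion'])).reshape(-1,2)
    T=np.array(c['world_from_camera']); d=np.c_[p[:,0],-p[:,1],-np.ones(len(p))]
    return T[:3,3], d@T[:3,:3].T
def onplane(name,px,z):
    o,d=ray(name,px); return o+d*((z-o[2])/d[:,2:3])
def cloud(name,depth,px):
    px=np.array(px,int).reshape(-1,2); o,d=ray(name,px); return o+d*depth[px[:,1],px[:,0]][:,None]
def proj(name,P):
    c=get_calibration(name); T=np.array(c['world_from_camera']); q=(np.array(P,float).reshape(-1,3)-T[:3,3])@T[:3,:3]
    q=q*[1,-1,-1]; return cv2.projectPoints(q,np.zeros(3),np.zeros(3),K(c),np.array(c['distortion']))[0].reshape(-1,2)
def save(im,fn): cv2.imwrite('pics/'+fn,im[:,:,::-1])
E
python3 - <<'E'
from h import *
for n in('top','side'):
    im,d=snapshot(n); save(im,n+'0.png'); np.savez('/tmp/%s0.npz'%n,im=im,d=d)
    c=get_calibration(n); print(n,c['fx'],np.array(c['distortion']).round(3),np.array(c['world_from_camera']).round(2).tolist())
print(observe())
E
```

```text
pics
top 435.82304133982785 [-0.008  0.     0.     0.     0.   ] [[0.02, 0.98, -0.18, 281.99], [-1.0, 0.03, 0.02, 12.49], [0.02, 0.18, 0.98, 1326.2], [0.0, 0.0, 0.0, 1.0]]
side 498.9142026462371 [-0.058  0.     0.     0.     0.   ] [[-0.81, 0.44, -0.38, -48.15], [-0.58, -0.6, 0.55, 782.05], [0.01, 0.67, 0.74, 1154.23], [0.0, 0.0, 0.0, 1.0]]
{'time': 0.1, 'joint_pos': array([-1.28411694e+00,  2.45765961e-01,  1.55889571e+00, -5.29664088e-05,
        1.33870792e+00, -1.74131895e-01]), 'qd': array([-7.52559485e-05, -2.66057248e-03, -3.35471609e-03, -2.97509323e-04,
        9.04060541e-04, -2.03808215e-03]), 'tau': array([ 3.84482619e-04, -4.30671608e+01, -3.27128470e+01, -1.80678267e-04,
        2.84554633e-03,  5.46104218e-06]), 'eef_pos': array([ 288.87840905, -581.75062035,  249.27465929]), 'ee_rot': array([-8.85611251e-04,  9.73572057e-01,  2.28378325e-01, -7.56979075e-05]), 'ft_force': array([ 0.25420205,  0.10547525, -0.91952904]), 'moment': array([ 0.06159021, -0.01231226, -0.02063713]), 'gripper_width': 0.9989483782623035}
```

View pics/top0.png

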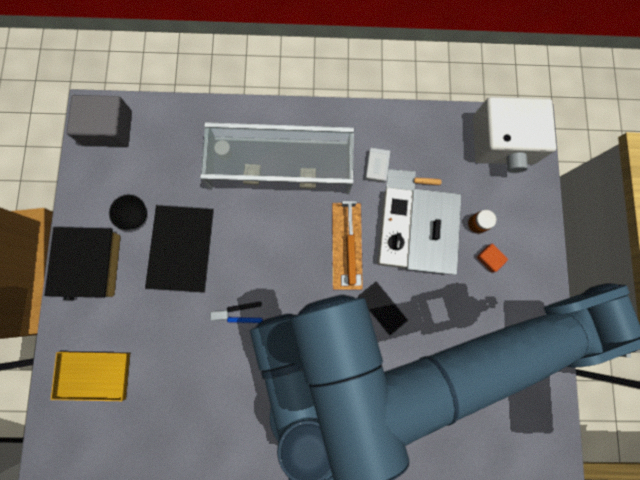

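View pics/side0.png

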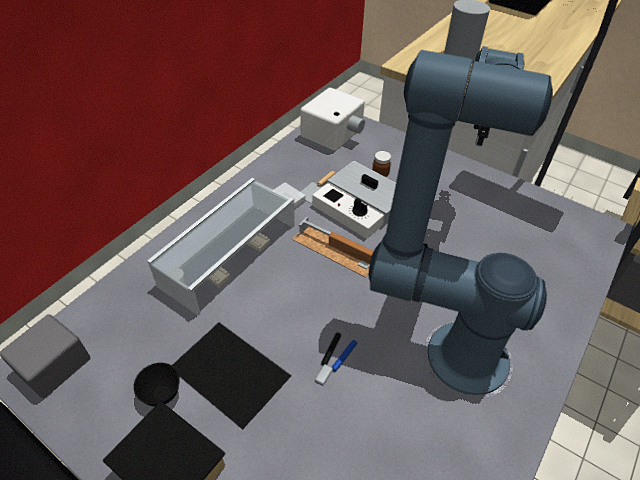

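The top view shows the shelf (cols 202–353, rows 124–187), casts near (251,172) and (307,176), the hook on cork near (347,245), the lid and tank near (436,232), the dial at (396,241) and the lid mat at (180,248). The side view agrees. I'll enlarge the work area next.

```bash
python3 - <<'E'
from h import *
z=np.load('/tmp/top0.npz'); im=z['im']
c=im[115:295,195:465]; cv2.imwrite('pics/c1.png',cv2.resize(c[:,:,::-1],None,fx=2.95,fy=2.95,interpolation=cv2.INTER_CUBIC))
hsv=cv2.cvtColor(im,cv2.COLOR_RGB2HSV)
def comps(m,zp,amin=60):
    n,l,s,ce=cv2.connectedComponentsWithStats(m.astype(np.uint8))
    for i in range(1,n):
        if s[i,4]>amin:
            ys,xs=np.where(l==i); P=onplane('top',np.c_[xs,ys],zp)[:,:2].astype(np.float32)
            r=cv2.minAreaRect(P); print(s[i].tolist(),np.round(P.mean(0)),[np.round(v,1).tolist() if not np.isscalar(v) else round(v,1) for v in r])
H,S,V=[hsv[:,:,i].astype(int) for i in range(3)]
print('cork');comps((H>5)&(H<25)&(S>110)&(V>90),3)
print('dark');comps((V<40),3,40)
g=im.astype(int)
print('casts'); 
m=np.zeros(V.shape,bool); m[155:190,205:350]=1
w=(g[:,:,0]>g[:,:,2]+4)&(V>100)&m; comps(w,25,20)
sub=z['d']
for p in [(251,172),(307,176),(436,232),(436,200),(450,265),(396,241),(180,248),(277,150),(277,182),(277,126),(350,240),(348,203)]: print(p,cloud('top',sub,[p]).round(1), im[p[1],p[0]])
E
```

```text
cork
[626, 133, 14, 117, 888] [  758. -1048.] [[706.4, -1034.5], [43.8, 391.9], 83.4]
[414, 178, 27, 7, 146] [ 712. -368.] [[712.4, -367.2], [83.5, 18.9], 85.8]
[332, 203, 30, 87, 2102] [ 497. -111.] [[498.0, -112.3], [268.5, 88.9], 1.5]
[12, 208, 33, 126, 1278] [411. 823.] [[406.1, 823.5], [384.0, 95.8], 15.2]
[108, 234, 11, 62, 217] [422. 594.] [[422.2, 594.1], [15.1, 185.2], 89.8]
[480, 244, 28, 28, 449] [ 472. -567.] [[471.9, -567.6], [70.4, 59.9], 44.3]
[51, 351, 76, 50, 3319] [ 97. 626.] [[97.4, 629.7], [135.2, 207.0], 0.1]
[584, 464, 56, 16, 866] [-141. -881.] [[-140.6, -881.5], [40.1, 163.5], 0.4]
dark
[73, 135, 55, 11, 340] [815. 679.] [[816.3, 677.3], [173.8, 29.3], 89.3]
[110, 195, 37, 35, 998] [584. 566.] [[585.4, 565.1], [108.6, 110.1], 6.0]
[392, 200, 14, 14, 129] [ 626. -276.] [[625.2, -275.6], [40.1, 41.1], 84.3]
[146, 206, 67, 86, 4714] [475. 398.] [[477.4, 398.4], [174.9, 253.3], 87.7]
[432, 221, 8, 18, 102] [ 554. -390.] [[554.8, -389.9], [18.7, 56.8], 84.3]
[45, 228, 67, 72, 4098] [425. 698.] [[423.1, 697.3], [216.6, 179.6], 0.1]
[390, 234, 13, 15, 104] [ 515. -26
[... 1086 characters left out ...]
] [687. 190.] [[687.2, 189.7], [40.8, 7.3], 83.2]
[300, 182, 16, 5, 64] [683.  14.] [[683.7, 12.9], [12.9, 46.5], 1.7]
(251, 172) [[688.  177.5 112.8]] [163 163 151]
(307, 176) [[680.1  14.9 114.7]] [166 168 155]
(436, 232) [[ 527.8 -362.1   98. ]] [37 35 37]
(436, 200) [[ 632.6 -375.    65.1]] [179 184 183]
(450, 265) [[ 437.2 -411.6   62.6]] [195 205 201]
(396, 241) [[ 499.7 -247.    90.7]] [23 23 21]
(180, 248) [[476.5 396.7   3.1]] [26 28 22]
(277, 150) [[757.1 104.7 114. ]] [114 116 118]
(277, 182) [[6.952e+02 1.094e+02 1.000e-01]] [66 63 65]
(277, 126) [[829.5 107.1 119.8]] [212 219 218]
(350, 240) [[ 506.6 -118.    49. ]] [182 110  31]
(348, 203) [[ 619.7 -111.    50.6]] [174 182 179]
```

View pics/c1.png

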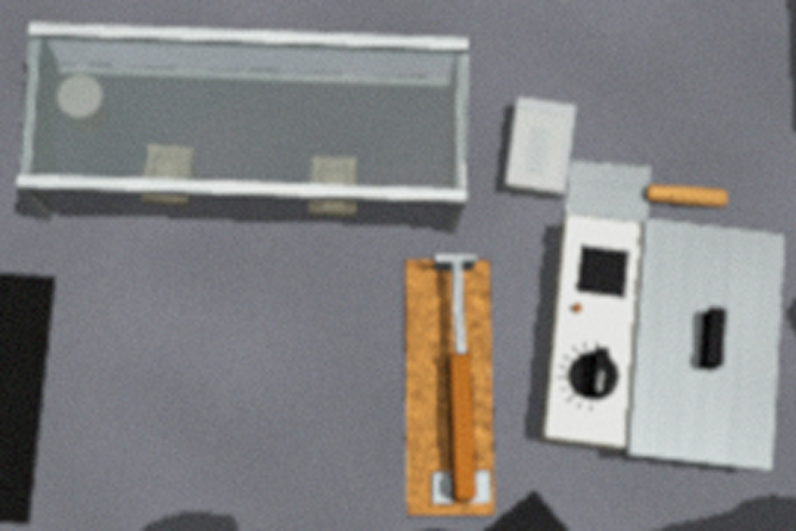

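```bash
python3 - <<'E'
from h import *
def c(*p): return [(195+a/2.95,115+b/2.95) for a,b in p]
def show(n,P): 
    print(n,P[:,:2].round(0).tolist(),'mean',P.mean(0)[:2].round(1)); 
    for i in range(len(P)):
        d=P[(i+1)%len(P)]-P[i]; print('   edge',np.hypot(*d[:2]).round(1),np.degrees(np.arctan2(d[1],d[0])).round(1))
show('lid',onplane('top',c((645,222),(784,236),(771,468),(628,453)),64))
show('knob',onplane('top',c((704,310),(725,310),(719,367),(694,367)),94))
show('shelf',onplane('top',c((30,27),(468,43),(467,190),(18,183)),119))
show('blade',onplane('top',c((435,258),(475,260)),49))
show('hook',onplane('top',c((458,262),(464,500)),49))
show('pot',onplane('top',c((79,97),(79,97)),55))
show('castL',onplane('top',c((148,145),(194,147)),20))
show('castR',onplane('top',c((311,157),(357,158)),20))
show('dial',onplane('top',c((594,375),(602,352)),62))
# clouds from depth
z=np.load('/tmp/top0.npz');d=z['d']
ys,xs=np.mgrid[180:295,375:470]; P=cloud('top',d,np.c_[xs.ravel(),ys.ravel()])
for n,lo,hi,bx in [('lidtop',58,68,None),('knobtop',89,100,(-350,)),('dialbar',87,100,None)]:
    m=(P[:,2]>lo)&(P[:,2]<hi); m&=(P[:,1]>-330) if n=='dialbar' else (P[:,1]<-290)
    r=cv2.minAreaRect(P[m][:,:2].astype(np.float32)); print(n,m.sum(),P[m].mean(0).round(1),r)
ys,xs=np.mgrid[115:190,195:360]; P=cloud('top',d,np.c_[xs.ravel(),ys.ravel()])
m=(P[:,2]>100)&(P[:,2]<128); print('shelf',P[m].mean(0).round(1),cv2.minAreaRect(P[m][:,:2].astype(np.float32)))
E
```

```text
lid [[661.0, -308.0], [651.0, -451.0], [412.0, -429.0], [424.0, -287.0]] mean [ 536.9 -368.7]
   edge 143.6 -94.3
   edge 239.7 174.6
   edge 142.9 85.4
   edge 238.8 -5.2
knob [[564.0, -357.0], [564.0, -378.0], [507.0, -371.0], [506.0, -346.0]] mean [ 535.4 -363.1]
   edge 20.9 -88.5
   edge 58.0 172.4
   edge 24.7 91.5
   edge 58.6 -11.3
shelf [[829.0, 318.0], [826.0, -119.0], [672.0, -119.0], [667.0, 319.0]] mean [748.5  99.5]
   edge 437.4 -90.4
   edge 153.5 179.9
   edge 437.9 90.7
   edge 162.2 -0.3
blade [[621.0, -94.0], [620.0, -135.0]] mean [ 620.8 -114.9]
   edge 41.2 -91.3
   edge 41.2 88.7
hook [[618.0, -118.0], [375.0, -126.0]] mean [ 496.1 -121.8]
   edge 243.3 -178.2
   edge 243.3 1.8
pot [[782.0, 278.0], [782.0, 278.0]] mean [782.  278.3]
   edge 0.0 0.0
   edge 0.0 0.0
castL [[744.0, 210.0], [743.0, 161.0]] mean [743.8 185.2]
   edge 48.8 -90.9
   edge 48.8 89.1
castR [[736.0, 36.0], [736.0, -13.0]] mean [736.2  11.9]
   edge 48.9 -89.6
   edge 48.9 90.4
dial [[501.0, -254.0], [525.0, -262.0]] mean [ 513.3 -258.2]
   edge 25.1 -19.5
   edge 25.1 160.5
lidtop 3354 [ 537.5 -368.    64.2] ((541.1952514648438, -364.2900695800781), (157.10543823242188, 246.6533660888672), 85.1974105834961)
knobtop 119 [ 538.7 -367.8   94.2] ((539.3422241210938, -368.1215515136719), (18.796586990356445, 57.38969039916992), 83.6396255493164)
dialbar 80 [ 503.4 -253.2   93.4] ((503.8091735839844, -253.6703643798828), (15.150618553161621, 45.58538055419922), 83.4781494140625)
shelf [747.3 101.8 114.2] ((748.5684814453125, 101.8259506225586), (441.3779296875, 170.18997192382812), 89.61038208007812)
```

```bash
cat > go.py <<'E'
import sys
from h import *
from scipy.spatial.transform import Rotation as R
def go(x,y,z,psi):
    s=observe(); q=s['ee_rot']; r=R.from_quat([q[1],q[2],q[3],q[0]])
    p=np.radians(psi); t=R.from_quat([np.cos(p/2),np.sin(p/2),0,0])
    a=(r.inv()*t).as_rotvec(); m=t.as_matrix().T@(np.array([x,y,z])-s['eef_pos'])
    n=int(np.ceil(max(abs(m)/40))); k=int(np.ceil(max(abs(a))/.12))
    print('from',s['eef_pos'].round(1),'turn',a.round(4),'k',k,(a/max(k,1)).round(4),'| shift m',(m/1000).round(4),'n',n,(m/1000/max(n,1)).round(4),'t',round(s['time'],1))
if __name__=='__main__':
    for s in sys.argv[1:]: go(*map(float,s.split(',')))
E
python3 go.py 538.7,-368,160,-5.5
```

```text
from [ 288.9 -581.8  249.3] turn [-1.800e-03  2.000e-04  5.568e-01] k 5 [-0.0004  0.      0.1114] | shift m [ 0.2282 -0.2367  0.0893] n 6 [ 0.038  -0.0395  0.0149] t 0.1
```

Request:
arm_command --pt "0 0 0.1114 0 0 0 1" --pt "0 0 0.1114 0 0 0 1" --pt "0 0 0.1114 0 0 0 1" --pt "0 0 0.1114 0 0 0 1" --pt "0 0 0.1112 0 0 0 1" --newtons 50

```text
time: 0.52
eef_pos: [289.0, -581.9, 249.6]
ee_rot: [-0.001, 0.999, -0.051, -0.0]
ft_force: [-0.4, -0.0, 0.3]
gripper_width: 1.003
```

Request:
arm_command --pt "0 0 0 0.0254 -0.0263 0.0 1" --pt "0 0 0 0.0254 -0.0263 0.0 1" --pt "0 0 0 0.0254 -0.0263 0.01 1" --pt "0 0 0 0.0254 -0.0263 0.01 1" --pt "0 0 0 0.0254 -0.0263 0.01 1" --pt "0 0 0 0.0254 -0.0263 0.01 1" --pt "0 0 0 0.0254 -0.0263 0.01 1" --pt "0 0 0 0.0254 -0.0263 0.02 1" --pt "0 0 0 0.0254 -0.0263 0.02 1" --pt "0 0 0 0 0 0 1"

```text
time: 1.35
eef_pos: [540.9, -362.1, 154.8]
ee_rot: [-0.004, 0.999, -0.045, -0.003]
ft_force: [-0.7, 0.7, -1.4]
gripper_width: 0.998
```

```bash
sed -i 's/max(abs(m)\/40)/np.linalg.norm(m)\/38/' go.py; python3 go.py 538.7,-368,86,-5.5
```

```text
from [ 540.9 -362.1  154.8] turn [-0.0068  0.0055  0.0057] k 1 [-0.0068  0.0055  0.0057] | shift m [-0.0016  0.0061  0.0688] n 2 [-0.0008  0.0031  0.0344] t 1.4
```

Request:
arm_command --pt "0 0 0 0 0 0.02 1" --pt "0 0 0 0 0 0 1" --pt "0 0 0 0 0 0 1"

```text
time: 1.6
eef_pos: [538.4, -367.8, 138.8]
ee_rot: [-0.001, 0.999, -0.048, -0.001]
ft_force: [0.2, -0.9, -0.0]
gripper_width: 1.0
```

```bash
python3 go.py 538.7,-368,86,-5.5; python3 - <<'E'
from h import *
im,d=snapshot('top')
ys,xs=np.mgrid[180:295,375:470]; P=cloud('top',d,np.c_[xs.ravel(),ys.ravel()])
save(cv2.resize(im[180:300,330:490],None,fx=4,fy=4),'c2.png')
E
```

```text
from [ 538.4 -367.8  138.8] turn [-0.0022  0.0028 -0.0001] k 1 [-0.0022  0.0028 -0.0001] | shift m [0.0003 0.0001 0.0528] n 2 [0.0002 0.0001 0.0264] t 1.6
```

Request:
arm_command --pt "0 0 0 0 0 0.027 1" --pt "0 0 0 0 0 0.025 1" --pt "0 0 0 0 0 0 1" --pt "0 0 0 0 0 0 0" --pt "0 0 0 0 0 0 0" --pt "0 0 0 0 0 0 0" --pt "0 0 0 0 0 0 0" --pt "0 0 0 0 0 0 0" --pt "0 0 0 0 0 0 0" --pt "0 0 0 0 0 0 0" --newtons 60

```text
time: 2.48
eef_pos: [539.9, -369.1, 89.7]
ee_rot: [0.001, 0.999, -0.048, 0.001]
ft_force: [-0.3, 0.8, 5.3]
gripper_width: 0.196
```

Request:
arm_command --pt "0 0 0 0 0 -0.005 0" --pt "0 0 0 0 0 -0.02 0" --pt "0 0 0 0 0 -0.03 0" --pt "0 0 0 0 0 -0.03 0" --pt "0 0 0 0 0 -0.03 0" --pt "0 0 0 0 0 0 0" --pt "0 0 0 0 0 0 0"

```text
time: 3.07
eef_pos: [539.7, -368.9, 204.7]
ee_rot: [0.001, 0.999, -0.048, 0.001]
ft_force: [-0.3, -0.4, -3.2]
gripper_width: 0.197
```

```bash
python3 go.py 475.5,398,200,-5.5
```

```text
from [ 539.7 -368.9  204.7] turn [ 0.0018 -0.0022  0.    ] k 1 [ 0.0018 -0.0022  0.    ] | shift m [-0.1374 -0.7572  0.0047] n 21 [-0.0065 -0.0361  0.0002] t 3.1
```

Request:
arm_command --pt "0 0 0 -0.003 -0.016 0 0" --pt "0 0 0 -0.006 -0.033 0 0" --pt "0 0 0 -0.0066 -0.0364 0 0" --pt "0 0 0 -0.0066 -0.0364 0 0" --pt "0 0 0 -0.0066 -0.0364 0 0" --pt "0 0 0 -0.0066 -0.0364 0 0" --pt "0 0 0 -0.0066 -0.0364 0 0" --pt "0 0 0 -0.0066 -0.0364 0 0" --pt "0 0 0 -0.0066 -0.0364 0 0" --pt "0 0 0 -0.0066 -0.0364 0 0"

```text
time: 3.9
eef_pos: [508.0, -21.8, 200.2]
ee_rot: [-0.001, 0.999, -0.048, -0.003]
ft_force: [1.1, 0.5, -3.5]
gripper_width: 0.194
```

Request:
arm_command --pt "0 0 0 -0.0066 -0.0364 0 0" --pt "0 0 0 -0.0066 -0.0364 0 0" --pt "0 0 0 -0.0066 -0.0364 0 0" --pt "0 0 0 -0.0066 -0.0364 0 0" --pt "0 0 0 -0.0066 -0.0364 0 0" --pt "0 0 0 -0.0066 -0.0364 0 0" --pt "0 0 0 -0.0066 -0.0364 0 0" --pt "0 0 0 -0.0066 -0.0364 0 0" --pt "0 0 0 -0.006 -0.033 0 0" --pt "0 0 0 -0.003 -0.016 0 0"

```text
time: 4.73
eef_pos: [478.8, 323.3, 200.0]
ee_rot: [0.001, 0.999, -0.047, -0.003]
ft_force: [0.5, -0.2, -3.1]
gripper_width: 0.191
```

Request:
arm_command --pt "0 0 0 0 0 0 0" --pt "0 0 0 0 0 0 0"

```text
time: 4.9
eef_pos: [479.7, 320.6, 200.3]
ee_rot: [0.001, 0.999, -0.047, -0.002]
ft_force: [-0.5, -0.6, -3.8]
gripper_width: 0.196
```

```bash
python3 go.py 475.5,398,45,-5.5
```

```text
from [479.7 320.6 200.3] turn [0.0029 0.0045 0.0019] k 1 [0.0029 0.0045 0.0019] | shift m [-0.0116 -0.0767  0.1553] n 5 [-0.0023 -0.0153  0.0311] t 4.9
```

Request:
arm_command --pt "0 0 0 -0.004 -0.0257 0.01 0" --pt "0 0 0 -0.004 -0.0255 0.025 0" --pt "0 0 0 -0.0036 -0.0255 0.025 0" --pt "0 0 0 0 0 0.03 0" --pt "0 0 0 0 0 0.025 0" --pt "0 0 0 0 0 0.02 0" --pt "0 0 0 0 0 0.01 0" --pt "0 0 0 0 0 0.006 0" --pt "0 0 0 0 0 0 0" --pt "0 0 0 0 0 0 0"

```text
time: 5.73
eef_pos: [478.0, 397.8, 53.0]
ee_rot: [-0.0, 0.999, -0.048, 0.0]
ft_force: [-0.3, -1.0, -3.3]
gripper_width: 0.196
```

Request:
arm_command --pt "0 0 0 0 0 0.003 0" --pt "0 0 0 0 0 0.003 0" --pt "0 0 0 0 0 0.002 0" --pt "0 0 0 0 0 0 0" --pt "0 0 0 0 0 0 0"

```text
time: 6.15
eef_pos: [477.6, 398.2, 44.7]
ee_rot: [-0.0, 0.999, -0.048, 0.0]
ft_force: [0.6, -0.3, -3.4]
gripper_width: 0.197
```

Request:
arm_command --pt "0 0 0 0 0 0.002 0" --pt "0 0 0 0 0 0.002 0" --pt "0 0 0 0 0 0 0" --pt "0 0 0 0 0 0 0"

```text
time: 6.48
eef_pos: [477.6, 398.3, 44.7]
ee_rot: [0.001, 0.999, -0.048, -0.0]
ft_force: [-12.7, -8.3, 24.6]
gripper_width: 0.196
```

Request:
arm_command --pt "0 0 0 0 0 -0.004 0" --pt "0 0 0 0 0 0 1" --pt "0 0 0 0 0 0 1" --pt "0 0 0 0 0 0 1" --pt "0 0 0 0 0 0 1" --pt "0 0 0 0 0 -0.03 1" --pt "0 0 0 0 0 -0.04 1" --pt "0 0 0 0 0 -0.04 1" --pt "0 0 0 0 0 -0.04 1" --pt "0 0 0 0 0 0 1"

```text
time: 7.32
eef_pos: [481.5, 400.6, 204.4]
ee_rot: [-0.004, 0.999, -0.048, 0.007]
ft_force: [0.2, 0.7, 1.6]
gripper_width: 0.999
```

```bash
python3 - <<'E'
from h import *
im,d=snapshot('top'); np.savez('/tmp/top1.npz',im=im,d=d)
im2,d2=snapshot('side')
o=np.hstack([cv2.resize(im,(400,300)),cv2.resize(im2,(400,300))])
c=cv2.resize(im[115:295,130:490],(800,400))
save(np.vstack([c, cv2.resize(im2[100:460,0:640],(800,450))[:200]]) if 0 else c,'t1.png'); save(im2,'s1.png')
E
```

```text
(no output)
```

View pics/t1.png

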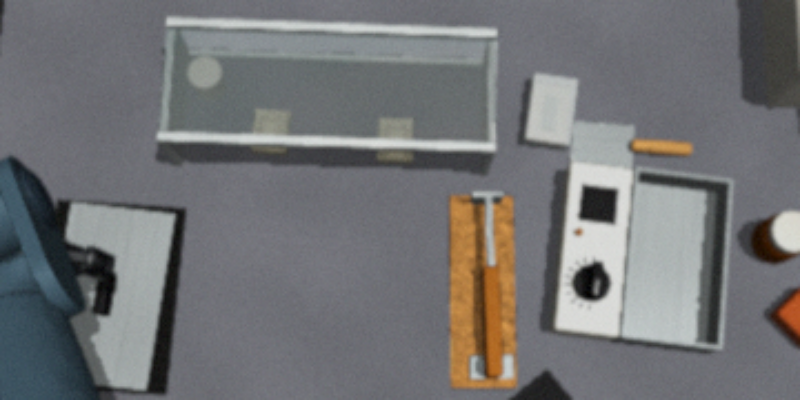

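The lid lies on the mat (crop 60–185, 200–390) and the tank is open. The casts (271,130 and 396,139) and the hook (490,290) haven't moved. Next I'll measure the hook and tank from depth.

```bash
python3 - <<'E'
from h import *
z=np.load('/tmp/top1.npz');d=z['d'];im=z['im']
def rect(n,x0,x1,y0,y1,lo,hi,f=None):
    ys,xs=np.mgrid[y0:y1,x0:x1]; P=cloud('top',d,np.c_[xs.ravel(),ys.ravel()]); m=(P[:,2]>lo)&(P[:,2]<hi)
    if f is not None: m&=f(P)
    Q=P[m]; r=cv2.minAreaRect(Q[:,:2].astype(np.float32)); print(n,m.sum(),Q.mean(0).round(1),np.round(r[0],1),np.round(r[1],1),round(r[2],1)); return Q
Q=rect('hook',328,366,195,292,35,60)
b=Q[:,0]>612; print('blade',Q[b].mean(0),np.ptp(Q[b],0)); h=Q[(Q[:,0]<510)&(Q[:,0]>380)]; print('handle',h.mean(0), np.degrees(np.polyfit(h[:,0],h[:,1],1)[0]), Q[:,0].min(),Q[:,0].max())
f=np.polyfit(Q[:,0],Q[:,1],1);print('fit all',f,np.polyval(f,[380,440,500,620]))
rect('rim',405,470,185,282,50,64,lambda P:P[:,1]<-305)
rect('floor',405,470,185,282,1,12,lambda P:(P[:,1]<-305))
rect('console',375,420,175,275,45,56,lambda P:P[:,1]>-330)
rect('dial',380,412,225,258,88,100)
E
python3 go.py 440,-121,150,2
```

```text
hook 538 [ 489.7 -121.1   48.5] [ 504.  -126.3] [250.4  42.5] 5.3
blade [ 622.52262626 -114.95052444   47.28459573] [15.04496409 42.83081341 18.80048831]
handle [ 444.49234036 -123.09582997   48.66146491] 2.7836860335663705 378.5136084506078 627.6311009248143
fit all [ 4.46760569e-02 -1.42965615e+02] [-125.98871329 -123.30814988 -120.62758647 -115.26645964]
rim 506 [ 560.9 -380.7   57.1] [ 542.6 -369.1] [145.8 237.8] 85.5
floor 3388 [ 541.7 -394.8    5.2] [ 547.6 -403.5] [310.  196.3] 0.0
console 1834 [ 554.1 -260.8   52.2] [ 552.2 -268.7] [113.7 239. ] 86.7
dial 76 [ 503.7 -253.5   93.4] [ 504.3 -254. ] [13.6 45.6] 82.7
from [478.4 398.7 196.8] turn [-0.0025 -0.0042 -0.1309] k 2 [-0.0013 -0.0021 -0.0654] | shift m [-0.0566  0.5181  0.0468] n 14 [-0.004   0.037   0.0033] t 7.4
```

Request:
arm_command --pt "0 0 -0.0705 0 0 0 1" --pt "0 0 -0.0705 0 0 0 1" --pt "0 0 0 0 0 0 1"

```text
time: 7.67
eef_pos: [476.2, 397.4, 191.8]
ee_rot: [0.001, 1.0, 0.023, -0.002]
ft_force: [0.8, -0.0, 0.7]
gripper_width: 0.999
```

```bash
python3 go.py 468,-121.8,130,2.6
```

```text
from [476.2 397.4 191.8] turn [0.0018 0.0037 0.0007] k 1 [0.0018 0.0037 0.0007] | shift m [-0.0318  0.5183  0.0618] n 14 [-0.0023  0.037   0.0044] t 7.7
```

Request:
arm_command --pt "0 0 0 -0.002 0.0305 0 1" --pt "0 0 0 -0.002 0.0305 0 1" --pt "0 0 0 -0.002 0.0305 0 1" --pt "0 0 0 -0.002 0.0305 0 1" --pt "0 0 0 -0.002 0.0305 0 1" --pt "0 0 0 -0.002 0.0305 0 1" --pt "0 0 0 -0.002 0.0305 0 1" --pt "0 0 0 -0.002 0.0305 0 1" --pt "0 0 0 -0.002 0.0305 0 1" --pt "0 0 0 -0.002 0.0305 0 1"

```text
time: 8.5
eef_pos: [469.9, 91.1, 192.8]
ee_rot: [-0.0, 1.0, 0.022, -0.001]
ft_force: [1.1, 0.2, 0.0]
gripper_width: 0.998
```

Request:
arm_command --pt "0 0 0 -0.002 0.0305 0.01 1" --pt "0 0 0 -0.002 0.0305 0.01 1" --pt "0 0 0 -0.002 0.0305 0.01 1" --pt "0 0 0 -0.002 0.0305 0.01 1" --pt "0 0 0 -0.002 0.0305 0.01 1" --pt "0 0 0 -0.002 0.0305 0.01 1" --pt "0 0 0 0 0.0303 0 1" --pt "0 0 0 0 0 0 1" --pt "0 0 0 0 0 0 1"

```text
time: 9.25
eef_pos: [467.9, -121.9, 133.1]
ee_rot: [-0.001, 1.0, 0.02, -0.001]
ft_force: [-1.0, 0.7, 0.0]
gripper_width: 0.998
```

```bash
python3 go.py 468,-121.8,30,2.6
```

```text
from [ 467.9 -121.9  133.1] turn [-0.0015  0.0021 -0.0047] k 1 [-0.0015  0.0021 -0.0047] | shift m [ 1.000e-04 -1.000e-04  1.031e-01] n 3 [ 0.     -0.      0.0344] t 9.2
```

Request:
arm_command --pt "0 0 0 0 0 0.03 1" --pt "0 0 0 0 0 0.03 0.7" --pt "0 0 -0.004 0 0 0.03 0.5" --pt "0 0 0 0 0 0.012 0.4" --pt "0 0 0 0 0 0 0" --pt "0 0 0 0 0 0 0" --pt "0 0 0 0 0 0 0" --pt "0 0 0 0 0 0 0" --pt "0 0 0 0 0 0 0" --newtons 80

```text
time: 10.0
eef_pos: [469.5, -121.3, 33.5]
ee_rot: [0.001, 1.0, 0.025, 0.001]
ft_force: [-0.2, 0.9, -1.4]
gripper_width: 0.245
```

Request:
arm_command --pt "0 0 0 0 0 -0.01 0" --pt "0 0 0 0 0 -0.03 0" --pt "0 0 0 0 0 -0.035 0" --pt "0 0 0 0 0 -0.035 0" --pt "0 0 0 0 0 0 0"

```text
time: 10.42
eef_pos: [473.1, -123.4, 150.9]
ee_rot: [0.004, 1.0, 0.025, 0.007]
ft_force: [1.3, -1.4, -0.1]
gripper_width: 0.248
```

```bash
python3 go.py 480,187,140,0; python3 - <<'E'
from h import *
im,d=snapshot('side'); save(cv2.resize(im[180:360,140:440],None,fx=2.6,fy=2.6),'s2.png')
E
```

```text
from [ 473.1 -123.4  150.9] turn [ 0.0075 -0.0135  0.0491] k 1 [ 0.0075 -0.0135  0.0491] | shift m [ 0.0069 -0.3104  0.0109] n 9 [ 0.0008 -0.0345  0.0012] t 10.4
```

View pics/s2.png

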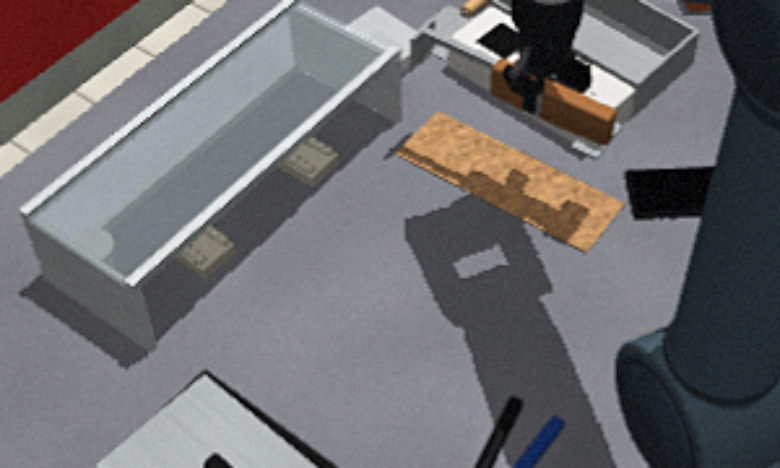

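The side view shows the hook level in the gripper above its cork mat (crop 500–610, 60–140). Both casts are still under the shelf, at (205,250) and (310,158).

Request:
arm_command --pt "0 0 0.045 0 0 0 0" --pt "0 0 0 0 -0.02 0 0" --pt "0 0 0 0 -0.03 0 0" --pt "0 0 0 0 -0.032 0 0" --pt "0 0 0 0 -0.032 0 0" --pt "0 0 0 0 -0.032 0 0" --pt "0 0 0 0 -0.032 0 0" --pt "0 0 0 0 -0.032 0 0" --pt "0 0 0 0 -0.032 0 0" --pt "0 0 0 0 -0.032 0 0"

```text
time: 11.3
eef_pos: [466.4, 154.3, 141.6]
ee_rot: [0.0, 1.0, 0.002, -0.001]
ft_force: [0.9, -0.7, -1.4]
gripper_width: 0.25
```

Request:
arm_command --pt "0 0 0 0 -0.02 0.02 0" --pt "0 0 0 0 -0.012 0.03 0" --pt "0 0 0 0 0 0.02 0" --pt "0 0 0 0 0 0 0" --pt "0 0 0 0 0 0 0" --pt "0 0 0 0 0 0 0"

```text
time: 11.8
eef_pos: [468.0, 184.6, 73.3]
ee_rot: [-0.0, 1.0, 0.002, 0.001]
ft_force: [0.1, -0.1, -0.6]
gripper_width: 0.249
```

```bash
python3 go.py 602,186,72,0; python3 - <<'E'
from h import *
im,d=snapshot('top'); ys,xs=np.mgrid[150:300,200:330]; P=cloud('top',d,np.c_[xs.ravel(),ys.ravel()])
hsv=cv2.cvtColor(im,cv2.COLOR_RGB2HSV).reshape(480,640,3)[150:300,200:330].reshape(-1,3)
m=(hsv[:,0]>5)&(hsv[:,0]<22)&(hsv[:,1]>120); print(m.sum(),P[m].mean(0))
m=(P[:,2]>60)&(P[:,2]<100)&(P[:,0]>575)&(P[:,0]<640);print('blade',m.sum(),P[m].mean(0) if m.any() else 0, P[m].max(0))
save(cv2.resize(im[115:315,180:380],None,fx=3,fy=3),'t2.png')
E
```

```text
from [468.  184.6  73.3] turn [-0.0002 -0.0012  0.0034] k 1 [-0.0002 -0.0012  0.0034] | shift m [ 0.134  -0.0014  0.0013] n 4 [ 0.0335 -0.0003  0.0003] t 11.8
0 [nan nan nan]
blade 116 [609.8885292  182.81313868  86.37813144] [628.65363135 205.35818402  97.37219556]<stdin>:4: RuntimeWarning: Mean of empty slice.
  ret = um.true_divide(
```

Request:
arm_command --pt "0 0 0 0.02 0 0 0" --pt "0 0 0 0.03 0 0 0" --pt "0 0 0 0.03 -0.001 0 0" --pt "0 0 0 0.03 0 0 0" --pt "0 0 0 0.016 0 0 0" --pt "0 0 0 0.008 0 0 0" --pt "0 0 0 0 0 0 0" --pt "0 0 0 0 0 0 0"

```text
time: 12.52
eef_pos: [601.2, 186.1, 72.9]
ee_rot: [-0.0, 1.0, 0.002, 0.0]
ft_force: [-0.6, -0.7, -2.5]
gripper_width: 0.246
```

Request:
arm_command --pt "0 0 0 0 0 0.01 0" --pt "0 0 0 0 0 0.015 0" --pt "0 0 0 0 0 0.01 0" --pt "0 0 0 0 0 0.004 0" --pt "0 0 0 0 0 0 0" --pt "0 0 0 0 0 0 0"

```text
time: 13.02
eef_pos: [600.8, 186.4, 32.6]
ee_rot: [0.0, 1.0, 0.002, -0.001]
ft_force: [-0.7, 0.1, -1.3]
gripper_width: 0.248
```

```bash
python3 - <<'E'
from h import *
im,d=snapshot('top'); im2,_=snapshot('side')
a=cv2.resize(im[110:290,190:370],(600,600)); save(a,'t3.png')
E
```

```text
(no output)
```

View pics/t3.png

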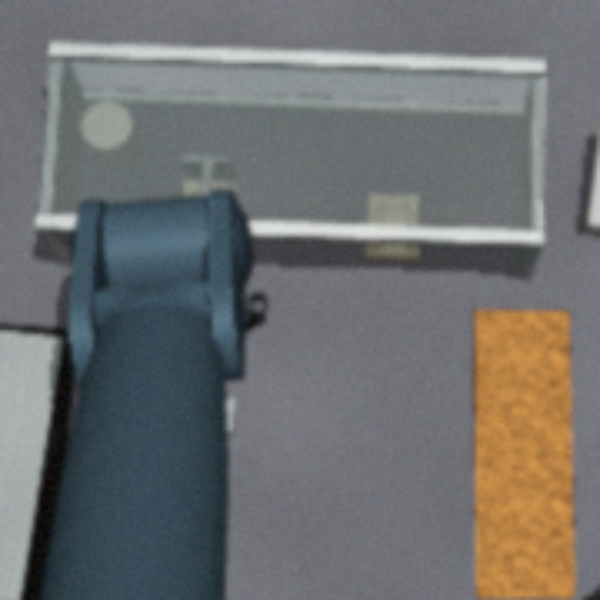

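The blade (206,160) is down behind the left cast, whose back edge shows at row 182. Now I'll draw it out.

Request:
arm_command --pt "0 0 0 -0.006 0 0 0" --pt "0 0 0 -0.008 0 0 0" --pt "0 0 0 -0.012 0 0 0" --pt "0 0 0 -0.015 0 0 0" --pt "0 0 0 -0.015 0 0 0" --pt "0 0 0 -0.015 0 0 0" --pt "0 0 0 -0.015 0 0 0" --pt "0 0 0 -0.015 0 0 0" --pt "0 0 0 -0.012 0 0 0" --pt "0 0 0 -0.008 0 0 0"

```text
time: 13.95
eef_pos: [479.1, 186.0, 33.7]
ee_rot: [-0.0, 1.0, 0.002, 0.0]
ft_force: [1.0, -0.8, -1.2]
gripper_width: 0.25
```

Request:
arm_command --pt "0 0 0 -0.006 0 0 0" --pt "0 0 0 -0.004 0 0 0" --pt "0 0 0 0 0 0 0" --pt "0 0 0 0 0 -0.01 0" --pt "0 0 0 0 0 -0.02 0" --pt "0 0 0 0 0 -0.03 0" --pt "0 0 0 -0.005 0 0 0" --pt "0 0 0 0 0 0 0"

```text
time: 14.62
eef_pos: [466.6, 186.1, 95.5]
ee_rot: [-0.0, 1.0, 0.002, 0.002]
ft_force: [0.0, -0.5, -1.1]
gripper_width: 0.245
```

```bash
python3 go.py 464,12,92,0;  python3 - <<'E'
from h import *
im2,_=snapshot('side')
save(cv2.resize(im2[170:390,100:400],(800,587)),'s3.png')
E
```

```text
from [466.6 186.1  95.5] turn [-0.0007 -0.0038  0.0041] k 1 [-0.0007 -0.0038  0.0041] | shift m [-0.0026  0.1741  0.0035] n 5 [-0.0005  0.0348  0.0007] t 14.6
```

View pics/s3.png

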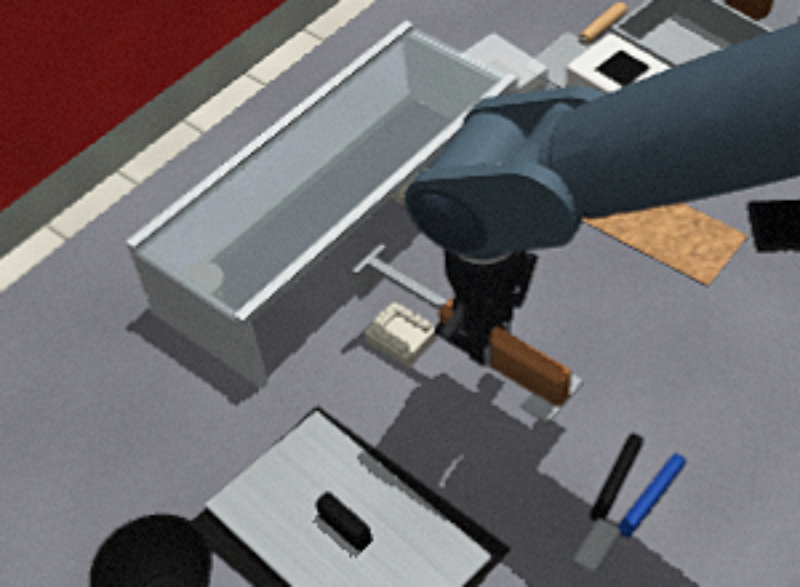

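The left cast is out in front of the shelf and upright at (400,332), with the hook above it. Next is the right cast.

Request:
arm_command --pt "0 0 0 0 0.015 0 0" --pt "0 0 0 0 0.03 0 0" --pt "0 0 0 0 0.032 0 0" --pt "0 0 0 0 0.032 0 0" --pt "0 0 0 0 0.032 0 0" --pt "0 0 0 0 0.022 0 0" --pt "0 0 0 0 0.011 0.01 0" --pt "0 0 0 0 0 0.012 0" --pt "0 0 0 0 0 0 0" --pt "0 0 0 0 0 0 0"

```text
time: 15.5
eef_pos: [464.6, 12.4, 69.6]
ee_rot: [-0.001, 1.0, 0.002, -0.002]
ft_force: [-0.7, -0.8, -1.5]
gripper_width: 0.245
```

```bash
python3 - <<'E'
from h import *
im,d=snapshot('top'); g=im.astype(int); V=g.max(2)
m=np.zeros(V.shape,bool); m[155:190,205:350]=1
w=((g[:,:,0]>g[:,:,2]+4)&(V>100)&m).astype(np.uint8)
n,l,s,c=cv2.connectedComponentsWithStats(w)
for i in range(1,n):
    if s[i,4]>15: print(s[i],onplane('top',[(s[i,0],s[i,1]),(s[i,0]+s[i,2],s[i,1])],20).round(0).tolist())
np.savez('/tmp/top2.npz',im=im,d=d)
E
python3 go.py 598,12,73,0
```

```text
[300 168  16  10 133] [[737.0, 38.0, 20.0], [738.0, -12.0, 20.0]]
[300 182  15   5  43] [[691.0, 36.0, 20.0], [692.0, -10.0, 20.0]]
from [465.4  12.5  70.4] turn [-0.0007  0.0023  0.0046] k 1 [-0.0007  0.0023  0.0046] | shift m [ 0.1326  0.0005 -0.0026] n 4 [ 0.0332  0.0001 -0.0007] t 15.6
```

Request:
arm_command --pt "0 0 0 0.02 0 -0.003 0" --pt "0 0 0 0.03 0 0 0" --pt "0 0 0 0.03 0 0 0" --pt "0 0 0 0.03 0 0 0" --pt "0 0 0 0.016 0 0 0" --pt "0 0 0 0.006 0 0 0" --pt "0 0 0 0 0 0 0" --pt "0 0 0 0 0 0 0"

```text
time: 16.22
eef_pos: [597.2, 13.0, 73.9]
ee_rot: [-0.0, 1.0, 0.002, -0.001]
ft_force: [-0.2, -0.2, -1.2]
gripper_width: 0.246
```

Request:
arm_command --pt "0 0 0 0 0 0.01 0" --pt "0 0 0 0 0 0.015 0" --pt "0 0 0 0 0 0.01 0" --pt "0 0 0 0 0 0.005 0" --pt "0 0 0 0 0 0 0" --pt "0 0 0 0 0 0 0"

```text
time: 16.72
eef_pos: [597.6, 12.4, 34.0]
ee_rot: [-0.0, 1.0, 0.002, -0.0]
ft_force: [1.2, 0.1, -1.1]
gripper_width: 0.246
```

Request:
arm_command --pt "0 0 0 -0.006 0 0 0" --pt "0 0 0 -0.008 0 0 0" --pt "0 0 0 -0.012 0 0 0" --pt "0 0 0 -0.015 0 0 0" --pt "0 0 0 -0.015 0 0 0" --pt "0 0 0 -0.015 0 0 0" --pt "0 0 0 -0.015 0 0 0" --pt "0 0 0 -0.015 0 0 0" --pt "0 0 0 -0.012 0 0 0" --pt "0 0 0 -0.008 0 0 0"

```text
time: 17.55
eef_pos: [475.9, 11.9, 34.8]
ee_rot: [0.0, 1.0, 0.002, 0.0]
ft_force: [0.8, -0.2, -1.7]
gripper_width: 0.247
```

Request:
arm_command --pt "0 0 0 -0.006 0 0 0" --pt "0 0 0 -0.004 0 0 0" --pt "0 0 0 0 0 0 0" --pt "0 0 0 0 0 -0.01 0" --pt "0 0 0 0 0 -0.02 0" --pt "0 0 0 0 0 -0.03 0" --pt "0 0 0 -0.005 0 -0.02 0" --pt "0 0 0 0 0 0 0"

```text
time: 18.22
eef_pos: [465.3, 11.2, 119.4]
ee_rot: [0.001, 1.0, 0.002, 0.004]
ft_force: [0.8, -0.2, -0.4]
gripper_width: 0.247
```

```bash
python3 go.py 460,-114.5,110,1.5;  python3 - <<'E'
from h import *
im2,_=snapshot('side')
save(cv2.resize(im2[170:390,100:400],(800,587)),'s4.png')
E
```

```text
from [465.3  11.2 119.4] turn [ 0.0021 -0.0087 -0.0219] k 1 [ 0.0021 -0.0087 -0.0219] | shift m [-0.0086  0.1255  0.0094] n 4 [-0.0021  0.0314  0.0024] t 18.2
```

View pics/s4.png

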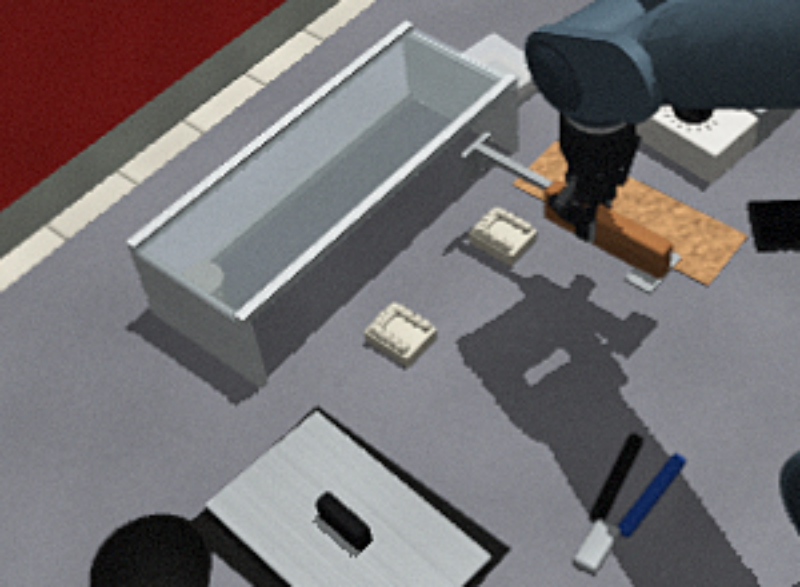

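Both casts stand clear of the shelf and upright, at (400,332) and (503,233). I'll return the hook now.

Request:
arm_command --pt "0 0 -0.022 0 0 0 0" --pt "0 0 0 -0.001 0.02 0 0" --pt "0 0 0 -0.002 0.03 0 0" --pt "0 0 0 -0.002 0.03 0 0" --pt "0 0 0 -0.002 0.03 0.01 0" --pt "0 0 0 -0.0016 0.0155 0.02 0" --pt "0 0 0 0 0 0.02 0" --pt "0 0 0 0 0 0.02 0" --pt "0 0 0 0 0 0 0" --pt "0 0 0 0 0 0 0"

```text
time: 19.1
eef_pos: [455.0, -113.0, 42.3]
ee_rot: [-0.001, 1.0, 0.013, -0.002]
ft_force: [0.1, -0.1, -0.7]
gripper_width: 0.246
```

```bash
python3 go.py 460,-114,33,1.5
```

```text
from [ 455.  -113.    42.3] turn [-0.0027  0.0049  0.0002] k 1 [-0.0027  0.0049  0.0002] | shift m [0.0049 0.0011 0.0093] n 1 [0.0049 0.0011 0.0093] t 19.1
```

Request:
arm_command --pt "0 0 0 0.004 0 0.004 0" --pt "0 0 0 0 0 0.003 0" --pt "0 0 0 0 0 0.002 0" --pt "0 0 0 0 0 0 0" --pt "0 0 0 0 0 0 0"

```text
time: 19.52
eef_pos: [461.0, -113.7, 35.7]
ee_rot: [0.0, 1.0, 0.013, 0.0]
ft_force: [0.9, -0.6, -1.5]
gripper_width: 0.24
```

Request:
arm_command --pt "0 0 0 0 0 0.002 0" --pt "0 0 0 0 0 0 0" --pt "0 0 0 0 0 0.001 0" --pt "0 0 0 0 0 0 0"

```text
time: 19.85
eef_pos: [460.9, -113.8, 32.4]
ee_rot: [0.0, 1.0, 0.013, 0.0]
ft_force: [0.7, -0.8, -0.5]
gripper_width: 0.248
```

Request:
arm_command --pt "0 0 0 0 0 0.001 0" --pt "0 0 0 0 0 0 0" --pt "0 0 0 0 0 0 0.6" --pt "0 0 0 0 0 0 0.6" --pt "0 0 0 0 0 0 0.6" --pt "0 0 0 0 0 -0.03 0.6" --pt "0 0 0 0 0 -0.035 0.6" --pt "0 0 0 0 0 -0.035 1" --pt "0 0 0 0 0 0 1" --pt "0 0 0 0 0 0 1"

```text
time: 20.68
eef_pos: [462.3, -114.6, 133.6]
ee_rot: [0.001, 1.0, 0.013, 0.002]
ft_force: [0.1, 0.1, -0.2]
gripper_width: 0.988
```

```bash
cat > casts.py <<'E'
from h import *
def rect(d,n,cx,cy,w,h,lo,hi):
    ys,xs=np.mgrid[100:320,150:480]; P=cloud('top',d,np.c_[xs.ravel(),ys.ravel()])
    m=(P[:,2]>lo)&(P[:,2]<hi)&(abs(P[:,0]-cx)<w)&(abs(P[:,1]-cy)<h); Q=P[m]
    if m.sum()<10: print(n,'few',m.sum()); return
    r=cv2.minAreaRect(Q[:,:2].astype(np.float32)); print(n,m.sum(),Q.mean(0).round(1),np.round(r[0],1),np.round(r[1],1),round(r[2],1))
im,d=snapshot('top'); np.savez('/tmp/topc.npz',im=im,d=d)
rect(d,'L',595,185,70,60,12,40); rect(d,'R',590,12,70,60,12,40); rect(d,'hook',500,-112,140,50,35,60)
g=im.astype(int); w=((g[:,:,0]>g[:,:,2]+8)&(g.max(2)>150)).astype(np.uint8); w[:,:205]=0; w[:150]=0;w[300:]=0;w[:,340:]=0
n,l,s,c=cv2.connectedComponentsWithStats(w)
for i in range(1,n):
    if s[i,4]>60:
        ys,xs=np.where(l==i); P=onplane('top',np.c_[xs,ys],22)[:,:2]; r=cv2.minAreaRect(P.astype(np.float32)); print('col',s[i,4],P.mean(0).round(1),np.round(r[0],1),np.round(r[1],1),round(r[2],1))
save(cv2.resize(im[130:310,150:480],(800,436)),'cast_%d.png'%int(observe()['time']))
E
python3 casts.py
```

```text
L 324 [588.3 185.5  23.7] [589.9 186.8] [60.6 49.3] 2.3
R 330 [586.   12.1  23.8] [587.7  12. ] [62.8 49.4] 1.4
hook 60 [ 610.  -111.    48.1] [ 587.2 -119. ] [78.8 41.4] 15.0
col 295 [588.8 186.2] [589.  186.3] [59.8 48.2] 1.5
col 131 [593.5 -75.5] [586.8 -77.1] [79.  18.6] 0.8
col 285 [585.9  11.6] [587.5  10.5] [59.8 46.2] 1.5
```

```bash
python3 go.py 586.5,12,90,1.5
```

```text
from [ 461.  -113.9  131.7] turn [ 0.0006 -0.0011 -0.0002] k 1 [ 0.0006 -0.0011 -0.0002] | shift m [ 0.1288 -0.1226  0.0417] n 5 [ 0.0258 -0.0245  0.0083] t 20.7
```

Request:
arm_command --pt "0 0 0 0.021 -0.02 0 1" --pt "0 0 0 0.022 -0.021 0 1" --pt "0 0 0 0.022 -0.021 0.01 1" --pt "0 0 0 0.022 -0.021 0.01 1" --pt "0 0 0 0.022 -0.021 0.01 1" --pt "0 0 0 0.0198 -0.0186 0.02 1" --pt "0 0 0 0 0 0.02 1" --pt "0 0 0 0 0 0 1" --pt "0 0 0 0 0 0 1"

```text
time: 21.48
eef_pos: [583.9, 12.6, 58.3]
ee_rot: [-0.001, 1.0, 0.013, -0.003]
ft_force: [0.1, 0.2, -0.2]
gripper_width: 0.998
```

```bash
python3 go.py 586.5,12,22,1.5
```

```text
from [583.9  12.6  58.3] turn [-0.0012  0.0065  0.0001] k 1 [-0.0012  0.0065  0.0001] | shift m [0.0026 0.0007 0.0363] n 1 [0.0026 0.0007 0.0363] t 21.5
```

Request:
arm_command --pt "0 0 0 0 0 0.018 1" --pt "0 0 0 0 0 0.018 1" --pt "0 0 0 0 0 0 1" --pt "0 0 0 0 0 0 0.3" --pt "0 0 0 0 0 0 0.3" --pt "0 0 0 0 0 0 0.3" --pt "0 0 0 0 0 0 0.3" --pt "0 0 0 0 0 0 0.3" --pt "0 0 0 0 0 0 0.3" --newtons 40

```text
time: 22.23
eef_pos: [587.6, 11.7, 27.3]
ee_rot: [0.0, 1.0, 0.013, 0.001]
ft_force: [-1.0, -0.2, 6.7]
gripper_width: 0.569
```

Request:
arm_command --pt "0 0 0 0 0 -0.01 0.3" --pt "0 0 0 0 0 -0.03 0.3" --pt "0 0 0 0 0 -0.035 0.3" --pt "0 0 0 0 0 -0.035 0.3" --pt "0 0 0 0 0 -0.035 0.3" --pt "0 0 0.055 0 0 0 0.3" --pt "0 0 0.055 0 0 0 0.3" --pt "0 0 0 0 0 0 0.3"

```text
time: 22.9
eef_pos: [586.4, 12.2, 171.7]
ee_rot: [0.0, 0.999, -0.042, 0.001]
ft_force: [-0.2, 0.0, -0.4]
gripper_width: 0.574
```

```bash
python3 - <<'E'
import numpy as np
o=np.array([542.5,-369]);t=np.radians(-4.8);c,s=np.cos(t),np.sin(t)
for u in [(48,0),(-48,0),(-50,112)]: print(u,(o+[c*u[0]-s*u[1],s*u[0]+c*u[1]]).round(1))
E
python3 go.py 590.3,-373,160,-4.8 494.7,-365,160,-4.8
```

```text
(48, 0) [ 590.3 -373. ]
(-48, 0) [ 494.7 -365. ]
(-50, 112) [ 502.  -253.2]
from [586.4  12.2 171.7] turn [ 0.0001 -0.0017 -0.001 ] k 1 [ 0.0001 -0.0017 -0.001 ] | shift m [0.0361 0.3835 0.0117] n 11 [0.0033 0.0349 0.0011] t 22.9
from [586.4  12.2 171.7] turn [ 0.0001 -0.0017 -0.001 ] k 1 [ 0.0001 -0.0017 -0.001 ] | shift m [-0.0598  0.3835  0.0117] n 11 [-0.0054  0.0349  0.0011] t 22.9
```

Request:
arm_command --pt "0 0 0 0.002 0.02 0 0.3" --pt "0 0 0 0.003 0.03 0 0.3" --pt "0 0 0 0.003 0.033 0 0.3" --pt "0 0 0 0.003 0.033 0 0.3" --pt "0 0 0 0.003 0.033 0 0.3" --pt "0 0 0 0.003 0.033 0 0.3" --pt "0 0 0 0.003 0.033 0 0.3" --pt "0 0 0 0.003 0.033 0 0.3" --pt "0 0 0 0.003 0.033 0 0.3" --pt "0 0 0 0.003 0.033 0 0.3"

```text
time: 23.73
eef_pos: [588.1, -304.4, 169.7]
ee_rot: [-0.0, 0.999, -0.041, -0.001]
ft_force: [0.2, -0.1, -1.0]
gripper_width: 0.57
```

Request:
arm_command --pt "0 0 0 0.003 0.033 0 0.3" --pt "0 0 0 0.002 0.026 0 0.3" --pt "0 0 0 0.002 0.0105 0 0.3" --pt "0 0 0 0 0 0 0.3" --pt "0 0 0 0 0 0 0.3" --pt "0 0 0 0 0 0 0.3"

```text
time: 24.23
eef_pos: [590.0, -371.3, 169.8]
ee_rot: [-0.001, 0.999, -0.041, -0.0]
ft_force: [-0.9, 0.8, -0.9]
gripper_width: 0.569
```

```bash
python3 go.py 590.3,-373,32.3,-4.8
```

```text
from [ 590.  -371.3  169.8] turn [-0.0013  0.001   0.0014] k 1 [-0.0013  0.001   0.0014] | shift m [0.0004 0.0017 0.1375] n 4 [0.0001 0.0004 0.0344] t 24.2
```

Request:
arm_command --pt "0 0 0 0 0.0015 0.025 0.3" --pt "0 0 0 0 0 0.035 0.3" --pt "0 0 0 0 0 0.03 0.3" --pt "0 0 0 0 0 0.02 0.3" --pt "0 0 0 0 0 0.012 0.3" --pt "0 0 0 0 0 0.007 0.3" --pt "0 0 0 0 0 0.004 0.3" --pt "0 0 0 0 0 0.002 0.3" --pt "0 0 0 0 0 0 0.3" --pt "0 0 0 0 0 0 0.3"

```text
time: 25.07
eef_pos: [590.7, -375.1, 36.9]
ee_rot: [0.001, 0.999, -0.042, 0.001]
ft_force: [0.0, -0.3, -0.8]
gripper_width: 0.572
```

Request:
arm_command --pt "0 0 0 0 0 0.002 0.3" --pt "0 0 0 0 0 0.0015 0.3" --pt "0 0 0 0 0 0 0.3" --pt "0 0 0 0 0 0 0.3"

```text
time: 25.4
eef_pos: [590.2, -374.9, 32.3]
ee_rot: [0.0, 0.999, -0.042, 0.0]
ft_force: [0.1, -1.2, 1.4]
gripper_width: 0.568
```

Request:
arm_command --pt "0 0 0 0 0 0 0.72" --pt "0 0 0 0 0 0 0.72" --pt "0 0 0 0 0 0 0.72" --pt "0 0 0 0 0 -0.01 0.72" --pt "0 0 0 0 0 -0.03 0.72" --pt "0 0 0 0 0 -0.035 0.72" --pt "0 0 0 0 0 -0.035 1" --pt "0 0 0 0 0 -0.03 1" --pt "0 0 -0.055 0 0 0 1" --pt "0 0 -0.055 0 0 0 1"

```text
time: 26.23
eef_pos: [591.4, -375.8, 176.8]
ee_rot: [0.002, 1.0, 0.014, 0.003]
ft_force: [0.1, -0.5, -0.8]
gripper_width: 0.999
```

```bash
python3 go.py 589,186,100,1.5; python3 casts.py
```

```text
from [ 591.4 -375.8  176.8] turn [ 0.005  -0.0053  0.0025] k 1 [ 0.005  -0.0053  0.0025] | shift m [ 0.0123 -0.5616  0.0768] n 15 [ 0.0008 -0.0374  0.0051] t 26.2
L 324 [588.3 185.6  23.6] [589.5 187. ] [61.  49.9] 1.7
R few 0
hook 479 [499.3 -83.2  48.9] [520.1 -81.8] [237.9  22.1] 5.1
col 299 [588.9 185.9] [589.  186.3] [59.8 48.2] 1.5
col 135 [562.  -82.1] [566.8 -80.4] [119.3  12.3] 0.7
```

The hook seems to have been knocked, so I'll look.

```bash
ls pics | grep cast_; python3 - <<'E'
from h import *
z=np.load('/tmp/topc.npz');d=z['d']
ys,xs=np.mgrid[190:320,310:380]; P=cloud('top',d,np.c_[xs.ravel(),ys.ravel()]); m=(P[:,2]>36)&(P[:,2]<58); Q=P[m]
print(Q.min(0),Q.max(0)); f=np.polyfit(Q[:,0],Q[:,1],1); print(f,np.degrees(np.arctan(f[0])))
for a in range(360,660,20):
    k=(Q[:,0]>=a)&(Q[:,0]<a+20)
    if k.any(): print(a,Q[k,1].min().round(),Q[k,1].max().round(),Q[k].mean(0).round(1))
E
```

```text
cast_20.png
cast_26.png
[ 401.4838075  -206.56844125   36.03973946] [664.67152312 -49.8799125   55.48393362]
[ 9.65715071e-02 -1.33103809e+02] 5.516034598039355
400 -102.0 -80.0 [410.8 -90.7  48.1]
420 -101.0 -80.0 [430.5 -89.8  49.2]
440 -206.0 -77.0 [450.2 -98.7  47.8]
460 -207.0 -76.0 [469.1 -88.3  49.2]
480 -95.0 -73.0 [490.1 -83.8  48.8]
500 -94.0 -73.0 [509.3 -82.5  49.1]
520 -91.0 -70.0 [530.  -80.4  48.2]
540 -88.0 -69.0 [547.8 -78.6  49.3]
560 -82.0 -72.0 [570.  -77.1  48.5]
580 -81.0 -72.0 [589.6 -75.2  49.6]
600 -78.0 -69.0 [610.2 -73.5  49.8]
620 -75.0 -68.0 [629.6 -71.5  50.1]
640 -90.0 -50.0 [647.1 -70.   47.1]
```

View pics/cast_26.png

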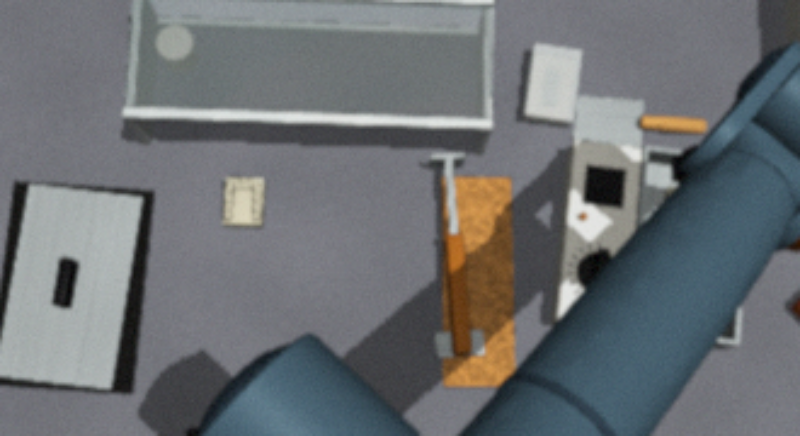

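The hook (crop 455,260) was knocked about 30 mm towards +y and +x; it's still upright. The left cast at (243,202) hasn't moved. I'll place that cast first and mend the hook afterwards.

Request:
arm_command --pt "0 0 0 0 -0.02 0 1" --pt "0 0 0 0 -0.034 0 1" --pt "0 0 0 0.001 -0.034 0 1" --pt "0 0 0 0.001 -0.034 0 1" --pt "0 0 0 0.001 -0.034 0 1" --pt "0 0 0 0.001 -0.034 0 1" --pt "0 0 0 0.001 -0.034 0 1" --pt "0 0 0 0.001 -0.034 0 1" --pt "0 0 0 0.001 -0.034 0 1" --pt "0 0 0 0.001 -0.034 0 1"

```text
time: 27.12
eef_pos: [589.0, -46.7, 172.1]
ee_rot: [-0.0, 1.0, 0.012, 0.0]
ft_force: [-0.2, -0.4, -0.2]
gripper_width: 0.996
```

Request:
arm_command --pt "0 0 0 0.001 -0.034 0 1" --pt "0 0 0 0.001 -0.034 0 1" --pt "0 0 0 0.001 -0.034 0 1" --pt "0 0 0 0.001 -0.034 0 1" --pt "0 0 0 0.001 -0.034 0.02 1" --pt "0 0 0 0 -0.034 0.02 1" --pt "0 0 0 0 -0.03 0.02 1" --pt "0 0 0 0 0 0.015 1" --pt "0 0 0 0 0 0 1" --pt "0 0 0 0 0 0 1"

```text
time: 27.95
eef_pos: [587.6, 185.6, 96.2]
ee_rot: [0.0, 1.0, 0.013, -0.001]
ft_force: [0.9, -0.1, 1.2]
gripper_width: 1.001
```

```bash
python3 go.py 589,186,24,1.5
```

```text
from [587.6 185.6  96.2] turn [ 0.0004  0.0021 -0.0003] k 1 [ 0.0004  0.0021 -0.0003] | shift m [ 0.0014 -0.0003  0.0722] n 2 [ 0.0007 -0.0002  0.0361] t 27.9
```

Request:
arm_command --pt "0 0 0 0.001 0 0.03 1" --pt "0 0 0 0 0 0.03 1" --pt "0 0 0 0 0 0.009 1" --pt "0 0 0 0 0 0 1" --pt "0 0 0 0 0 0 0.3" --pt "0 0 0 0 0 0 0.3" --pt "0 0 0 0 0 0 0.3" --pt "0 0 0 0 0 0 0.3" --pt "0 0 0 0 0 0 0.3" --pt "0 0 0 0 0 0 0.3"

```text
time: 28.78
eef_pos: [591.2, 185.8, 30.5]
ee_rot: [-0.0, 1.0, 0.013, 0.002]
ft_force: [-0.7, -1.7, 6.9]
gripper_width: 0.573
```

Request:
arm_command --pt "0 0 0 0 0 -0.01 0.3" --pt "0 0 0 0 0 -0.03 0.3" --pt "0 0 0 0 0 -0.035 0.3" --pt "0 0 0 0 0 -0.035 0.3" --pt "0 0 0 0 0 -0.035 0.3" --pt "0 0 0.055 0 0 0 0.3" --pt "0 0 0.055 0 0 0 0.3" --pt "0 0 0 0 0 0 0.3"

```text
time: 29.45
eef_pos: [589.5, 185.8, 174.5]
ee_rot: [-0.0, 0.999, -0.042, 0.001]
ft_force: [-0.7, 0.6, -1.6]
gripper_width: 0.568
```

```bash
python3 go.py 494.7,-366,170,-4.8
```

```text
from [589.5 185.8 174.5] turn [-0.0004 -0.002  -0.0009] k 1 [-0.0004 -0.002  -0.0009] | shift m [-0.0483  0.5578  0.0045] n 15 [-0.0032  0.0372  0.0003] t 29.4
```

Request:
arm_command --pt "0 0 0 -0.002 0.02 0 0.3" --pt "0 0 0 -0.003 0.032 0 0.3" --pt "0 0 0 -0.003 0.0335 0 0.3" --pt "0 0 0 -0.003 0.0335 0 0.3" --pt "0 0 0 -0.003 0.0335 0 0.3" --pt "0 0 0 -0.003 0.0335 0 0.3" --pt "0 0 0 -0.003 0.0335 0 0.3" --pt "0 0 0 -0.003 0.0335 0 0.3" --pt "0 0 0 -0.003 0.0335 0 0.3" --pt "0 0 0 -0.003 0.0335 0 0.3"

```text
time: 30.28
eef_pos: [532.6, -132.1, 172.6]
ee_rot: [-0.0, 0.999, -0.041, -0.0]
ft_force: [-0.3, 0.1, -1.4]
gripper_width: 0.565
```

Request:
arm_command --pt "0 0 0 -0.003 0.0335 0 0.3" --pt "0 0 0 -0.003 0.0335 0 0.3" --pt "0 0 0 -0.003 0.0335 0 0.3" --pt "0 0 0 -0.003 0.0335 0 0.3" --pt "0 0 0 -0.003 0.0335 0 0.3" --pt "0 0 0 -0.003 0.0335 0 0.3" --pt "0 0 0 -0.002 0.025 0 0.3" --pt "0 0 0 0 0.012 0 0.3" --pt "0 0 0 0 0 0 0.3" --pt "0 0 0 0 0 0 0.3"

```text
time: 31.12
eef_pos: [493.5, -365.8, 172.4]
ee_rot: [-0.001, 0.999, -0.042, -0.0]
ft_force: [0.2, -0.1, -1.3]
gripper_width: 0.569
```

```bash
python3 go.py 494.7,-366,36,-4.8
```

```text
from [ 493.5 -365.8  172.4] turn [-0.0013  0.0007 -0.0002] k 1 [-0.0013  0.0007 -0.0002] | shift m [1.300e-03 1.000e-04 1.364e-01] n 4 [0.0003 0.     0.0341] t 31.1
```

Request:
arm_command --pt "0 0 0 0.001 0 0.025 0.3" --pt "0 0 0 0 0 0.035 0.3" --pt "0 0 0 0 0 0.03 0.3" --pt "0 0 0 0 0 0.02 0.3" --pt "0 0 0 0 0 0.012 0.3" --pt "0 0 0 0 0 0.007 0.3" --pt "0 0 0 0 0 0.004 0.3" --pt "0 0 0 0 0 0.002 0.3" --pt "0 0 0 0 0 0 0.3" --pt "0 0 0 0 0 0 0.3"

```text
time: 31.95
eef_pos: [495.4, -367.0, 39.2]
ee_rot: [0.001, 0.999, -0.042, 0.001]
ft_force: [-0.3, 0.1, -0.9]
gripper_width: 0.569
```

Request:
arm_command --pt "0 0 0 0 0 0.002 0.3" --pt "0 0 0 0 0 0.002 0.3" --pt "0 0 0 0 0 0 0.3" --pt "0 0 0 0 0 0 0.3"

```text
time: 32.28
eef_pos: [495.3, -367.1, 35.5]
ee_rot: [0.001, 0.999, -0.042, 0.001]
ft_force: [-2.0, 1.4, 6.2]
gripper_width: 0.569
```

Request:
arm_command --pt "0 0 0 0 0 -0.002 0.72" --pt "0 0 0 0 0 0 0.72" --pt "0 0 0 0 0 0 0.72" --pt "0 0 0 0 0 -0.01 0.72" --pt "0 0 0 0 0 -0.03 0.72" --pt "0 0 0 0 0 -0.035 0.72" --pt "0 0 0 0 0 -0.035 1" --pt "0 0 0 0 0 -0.03 1" --pt "0 0 0 0 0 0 1" --pt "0 0 0 0 0 0 1"

```text
time: 33.12
eef_pos: [495.7, -367.4, 179.1]
ee_rot: [0.002, 0.999, -0.042, 0.002]
ft_force: [0.3, -0.2, -0.8]
gripper_width: 0.999
```

```bash
python3 go.py 477.6,398.3,150,-5.5
```

```text
from [ 495.7 -367.4  179.1] turn [ 0.0038 -0.0042  0.0121] k 1 [ 0.0038 -0.0042  0.0121] | shift m [-0.0914 -0.7605  0.0291] n 21 [-0.0044 -0.0362  0.0014] t 33.1
```

Request:
arm_command --pt "0 0 0.012 0 0 0 1" --pt "0 0 0 -0.004 -0.033 0 1" --pt "0 0 0 -0.004 -0.033 0 1" --pt "0 0 0 -0.004 -0.033 0 1" --pt "0 0 0 -0.004 -0.033 0 1" --pt "0 0 0 -0.004 -0.033 0 1" --pt "0 0 0 -0.004 -0.033 0 1" --pt "0 0 0 -0.004 -0.033 0 1" --pt "0 0 0 -0.004 -0.033 0 1" --pt "0 0 0 -0.004 -0.033 0 1"

```text
time: 33.95
eef_pos: [485.7, -65.3, 173.7]
ee_rot: [-0.001, 0.999, -0.048, -0.002]
ft_force: [0.4, 0.7, 1.0]
gripper_width: 0.998
```

Request:
arm_command --pt "0 0 0 -0.004 -0.033 0 1" --pt "0 0 0 -0.004 -0.033 0 1" --pt "0 0 0 -0.004 -0.033 0 1" --pt "0 0 0 -0.004 -0.033 0 1" --pt "0 0 0 -0.004 -0.033 0 1" --pt "0 0 0 -0.004 -0.033 0 1" --pt "0 0 0 -0.004 -0.033 0 1" --pt "0 0 0 -0.004 -0.033 0 1" --pt "0 0 0 -0.004 -0.033 0 1" --pt "0 0 0 -0.004 -0.033 0 1"

```text
time: 34.78
eef_pos: [477.5, 266.3, 173.6]
ee_rot: [0.001, 0.999, -0.048, -0.002]
ft_force: [0.7, -1.0, -0.8]
gripper_width: 0.998
```

```bash
python3 - <<'E'
from h import *
im,d=snapshot('top'); np.savez('/tmp/top3.npz',im=im,d=d)
save(cv2.resize(im[160:300,130:480],(800,320)),'t5.png')
ys,xs=np.mgrid[185:290,400:470]; P=cloud('top',d,np.c_[xs.ravel(),ys.ravel()])
o=np.array([542.5,-369]);t=np.radians(-4.8);R=np.array([[np.cos(t),np.sin(t)],[-np.sin(t),np.cos(t)]])
U=(P[:,:2]-o)@R.T
m=(P[:,2]>18)&(P[:,2]<42)&(abs(U[:,0])<105)&(abs(U[:,1])<55)
for s in(1,-1):
    Q=U[m&(U[:,0]*s>0)];r=cv2.minAreaRect(Q.astype(np.float32)); print(len(Q),Q.mean(0).round(1),np.round(r[0],1),np.round(r[1],1),round(r[2],1),P[m&(U[:,0]*s>0)][:,2].mean())
r=(P[:,2]>50)&(P[:,2]<64)&(P[:,1]<-305); print(cv2.minAreaRect(P[r][:,:2].astype(np.float32)))
ys,xs=np.mgrid[190:300,130:225]; P=cloud('top',d,np.c_[xs.ravel(),ys.ravel()])
m=(P[:,2]>12)&(P[:,2]<28)&(P[:,1]>300); print('lid',m.sum(),P[m].mean(0),cv2.minAreaRect(P[m][:,:2].astype(np.float32)))
m=(P[:,2]>42)&(P[:,2]<58)&(P[:,1]>340)&(P[:,1]<450); print('knob',m.sum(), P[m].mean(0))
E
python3 go.py 477.6,398.3,86,-5.5
```

```text
323 [47.1 -1.3] [48.5 -2.6] [50.2 61.9] 90.0 29.035994436708577
338 [-48.6  -1. ] [-47.3  -1.1] [63.2 48.3] 1.3 29.12111535242369
((542.7138671875, -368.1080627441406), (143.89212036132812, 237.84182739257812), 85.20265197753906)
lid 643 [441.55590771 464.63541616  18.85863021] ((498.40386962890625, 449.6360778808594), (288.9312438964844, 153.98284912109375), 21.85389518737793)
knob 8 [485.01255807 389.7317963   46.15483182]
from [477.1 270.7 174. ] turn [-0.0018  0.0035  0.0029] k 1 [-0.0018  0.0035  0.0029] | shift m [-0.0117 -0.1271  0.088 ] n 5 [-0.0023 -0.0254  0.0176] t 34.8
```

View pics/t5.png

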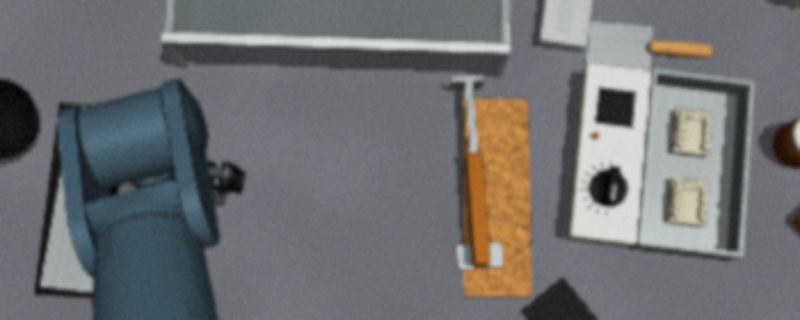

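Both casts stand in the tank at crop (690,132) and (688,200), centred near ±48 mm along it. Now the lid.

Request:
arm_command --pt "0 0 0 -0.003 -0.0318 0 1" --pt "0 0 0 -0.003 -0.0318 0 1" --pt "0 0 0 -0.003 -0.0318 0 1" --pt "0 0 0 -0.0027 -0.0317 0.02 1" --pt "0 0 0 0 0 0.034 1" --pt "0 0 0 0 0 0.034 1" --pt "0 0 0 0 0 0.0 1" --pt "0 0 0 0 0 0 1" --pt "0 0 0 0 0 0 1"

```text
time: 35.58
eef_pos: [480.0, 392.6, 88.5]
ee_rot: [-0.0, 0.999, -0.048, 0.0]
ft_force: [0.7, -0.3, 0.3]
gripper_width: 1.0
```

```bash
python3 go.py 477.6,398.3,45,-5.5
```

```text
from [480.  392.6  88.5] turn [-0.0002 -0.0002 -0.0006] k 1 [-0.0002 -0.0002 -0.0006] | shift m [-0.003  -0.0055  0.0435] n 2 [-0.0015 -0.0027  0.0217] t 35.6
```

Request:
arm_command --pt "0 0 0 -0.003 -0.0055 0.022 1" --pt "0 0 0 0 0 0.0205 1" --pt "0 0 0 0 0 0 1" --pt "0 0 0 0 0 0 0" --pt "0 0 0 0 0 0 0" --pt "0 0 0 0 0 0 0" --pt "0 0 0 0 0 0 0" --pt "0 0 0 0 0 0 0" --pt "0 0 0 0 0 0 0" --pt "0 0 0 0 0 0 0" --newtons 60

```text
time: 36.42
eef_pos: [477.9, 398.9, 46.4]
ee_rot: [-0.001, 0.999, -0.048, 0.001]
ft_force: [-0.3, 0.3, 5.6]
gripper_width: 0.193
```

Request:
arm_command --pt "0 0 0 0 0 -0.01 0" --pt "0 0 0 0 0 -0.03 0" --pt "0 0 0 0 0 -0.035 0" --pt "0 0 0 0 0 -0.035 0" --pt "0 0 0 0 0 -0.035 0" --pt "0 0 0 0 0 -0.02 0" --pt "0 0 0 0 0 0 0" --pt "0 0 0 0 0 0 0"

```text
time: 37.08
eef_pos: [477.1, 398.4, 210.5]
ee_rot: [-0.0, 0.999, -0.048, 0.0]
ft_force: [-0.7, 0.8, -4.3]
gripper_width: 0.202
```

```bash
python3 go.py 543,-368.5,200,-5.2
```

```text
from [477.1 398.4 210.5] turn [-0.0004 -0.0007 -0.0052] k 1 [-0.0004 -0.0007 -0.0052] | shift m [0.1351 0.7578 0.0105] n 21 [0.0064 0.0361 0.0005] t 37.1
```

Request:
arm_command --pt "0 0 0 0.003 0.017 0 0" --pt "0 0 0 0.006 0.032 0 0" --pt "0 0 0 0.006 0.033 0 0" --pt "0 0 0 0.006 0.033 0 0" --pt "0 0 0 0.006 0.033 0 0" --pt "0 0 0 0.006 0.033 0 0" --pt "0 0 0 0.006 0.033 0 0" --pt "0 0 0 0.006 0.033 0 0" --pt "0 0 0 0.006 0.033 0 0" --pt "0 0 0 0.006 0.033 0 0"

```text
time: 37.92
eef_pos: [501.6, 79.9, 206.7]
ee_rot: [-0.0, 0.999, -0.048, -0.003]
ft_force: [0.9, -0.7, -3.4]
gripper_width: 0.197
```

Request:
arm_command --pt "0 0 0 0.006 0.033 0 0" --pt "0 0 0 0.006 0.033 0 0" --pt "0 0 0 0.006 0.033 0 0" --pt "0 0 0 0.006 0.033 0 0" --pt "0 0 0 0.006 0.033 0 0" --pt "0 0 0 0.006 0.033 0 0" --pt "0 0 0 0.006 0.033 0 0" --pt "0 0 0 0.006 0.033 0 0" --pt "0 0 0 0.006 0.033 0 0" --pt "0 0 0 0.006 0.033 0 0"

```text
time: 38.75
eef_pos: [530.1, -253.3, 206.2]
ee_rot: [-0.002, 0.999, -0.048, -0.003]
ft_force: [1.1, 0.0, -3.9]
gripper_width: 0.193
```

Request:
arm_command --pt "0 0 0 0.006 0.033 0 0" --pt "0 0 0 0.006 0.033 0 0" --pt "0 0 0 0.003 0.02 0 0" --pt "0 0 0 0 0 0 0" --pt "0 0 0 0 0 0 0" --pt "0 0 0 0 0 0 0"

```text
time: 39.25
eef_pos: [537.6, -338.3, 207.3]
ee_rot: [-0.002, 0.999, -0.048, -0.002]
ft_force: [0.0, 1.0, -4.6]
gripper_width: 0.197
```

```bash
python3 go.py 543,-368.5,91.4,-4.8
```

```text
from [ 537.6 -338.3  207.3] turn [-0.0036  0.0042 -0.0121] k 1 [-0.0036  0.0042 -0.0121] | shift m [0.0079 0.0296 0.1159] n 4 [0.002  0.0074 0.029 ] t 39.2
```

Request:
arm_command --pt "-0.003 0.004 -0.012 0 0 0 0" --pt "0 0 0 0.004 0.015 0 0" --pt "0 0 0 0.004 0.0146 0 0" --pt "0 0 0 0 0 0.02 0" --pt "0 0 0 0 0 0.03 0" --pt "0 0 0 0 0 0.025 0" --pt "0 0 0 0 0 0 0" --pt "0 0 0 0 0 0 0"

```text
time: 39.92
eef_pos: [543.7, -368.3, 133.6]
ee_rot: [0.0, 0.999, -0.041, 0.0]
ft_force: [-0.7, 0.3, -3.4]
gripper_width: 0.199
```

```bash
python3 go.py 543,-368.5,91.4,-4.8
```

```text
from [ 543.7 -368.3  133.6] turn [ 0.0001 -0.0006  0.0012] k 1 [ 0.0001 -0.0006  0.0012] | shift m [-0.0006  0.0003  0.0422] n 2 [-0.0003  0.0001  0.0211] t 39.9
```

Request:
arm_command --pt "0 0 0 0 0 0.015 0" --pt "0 0 0 0 0 0.01 0" --pt "0 0 0 0 0 0.007 0" --pt "0 0 0 0 0 0.004 0" --pt "0 0 0 0 0 0.003 0" --pt "0 0 0 0 0 0.002 0" --pt "0 0 0 0 0 0 0" --pt "0 0 0 0 0 0 0"

```text
time: 40.58
eef_pos: [544.8, -370.6, 94.8]
ee_rot: [0.002, 0.999, -0.042, 0.002]
ft_force: [-0.3, 0.4, -3.7]
gripper_width: 0.198
```

Request:
arm_command --pt "0 0 0 0 0 0.002 0" --pt "0 0 0 0 0 0.001 0" --pt "0 0 0 0 0 0.001 0" --pt "0 0 0 0 0 0 0" --pt "0 0 0 0 0 0 0"

```text
time: 41.0
eef_pos: [544.9, -370.7, 91.4]
ee_rot: [0.002, 0.999, -0.042, 0.002]
ft_force: [-2.4, 0.2, 4.4]
gripper_width: 0.194
```

Request:
arm_command --pt "0 0 0 0 0 0 0.3" --pt "0 0 0 0 0 0 0.5" --pt "0 0 0 0 0 0 0.6" --pt "0 0 0 0 0 0 0.6" --pt "0 0 0 0 0 -0.02 0.6" --pt "0 0 0 0 0 -0.03 0.6" --pt "0 0 0 0 0 -0.03 0.6" --pt "0 0 0 0 0 0 0.6" --pt "0 0 0 0 0 0 0.6"

```text
time: 41.75
eef_pos: [545.6, -371.3, 173.3]
ee_rot: [0.003, 0.999, -0.042, 0.004]
ft_force: [-0.6, -0.3, -0.2]
gripper_width: 0.599
```

```bash
python3 go.py 502.8,-253.2,160,-4.8
```

```text
from [ 545.6 -371.3  173.3] turn [ 0.0065 -0.0083 -0.0002] k 1 [ 0.0065 -0.0083 -0.0002] | shift m [-0.0525 -0.1141  0.0133] n 4 [-0.0131 -0.0285  0.0033] t 41.8
```

Request:
arm_command --pt "0.006 -0.008 0 0 0 0 0.6" --pt "0 0 0 -0.0131 -0.0285 0 0.6" --pt "0 0 0 -0.0131 -0.0285 0 0.6" --pt "0 0 0 -0.0131 -0.0285 0 0.6" --pt "0 0 0 -0.0131 -0.0285 0.02 0.6" --pt "0 0 0 0 0 0.02 0.6" --pt "0 0 0 0 0 0 0.6" --pt "0 0 0 0 0 0 0.6"

```text
time: 42.42
eef_pos: [500.5, -251.2, 129.0]
ee_rot: [-0.003, 0.999, -0.042, -0.004]
ft_force: [1.5, -0.2, 1.5]
gripper_width: 0.601
```

```bash
python3 go.py 502.8,-253.2,86,-4.8; python3 - <<'E'
from h import *
im,d=snapshot('side'); save(cv2.resize(im[140:290,280:480],(800,600)),'s6.png')
im,d=snapshot('top'); 
ys,xs=np.mgrid[185:290,400:475]; P=cloud('top',d,np.c_[xs.ravel(),ys.ravel()])
m=(P[:,2]>90)&(P[:,2]<99)&(P[:,1]<-320); print('knob',m.sum(),P[m].mean(0) if m.any() else '')
m=(P[:,2]>59)&(P[:,2]<70)&(P[:,1]<-290); Q=P[m]; print('lidtop',m.sum(),Q.mean(0),np.linalg.lstsq(np.c_[Q[:,:2],np.ones(len(Q))],Q[:,2],rcond=None)[0])
E
```

```text
from [ 500.5 -251.2  129. ] turn [-0.0054  0.0079 -0.    ] k 1 [-0.0054  0.0079 -0.    ] | shift m [0.0025 0.0018 0.043 ] n 2 [0.0013 0.0009 0.0215] t 42.4
knob 0 
lidtop 1632 [ 548.43603598 -402.9679336    64.68191069] [ 1.50226516e-03 -4.47320977e-05  6.38399887e+01]
```

View pics/s6.png

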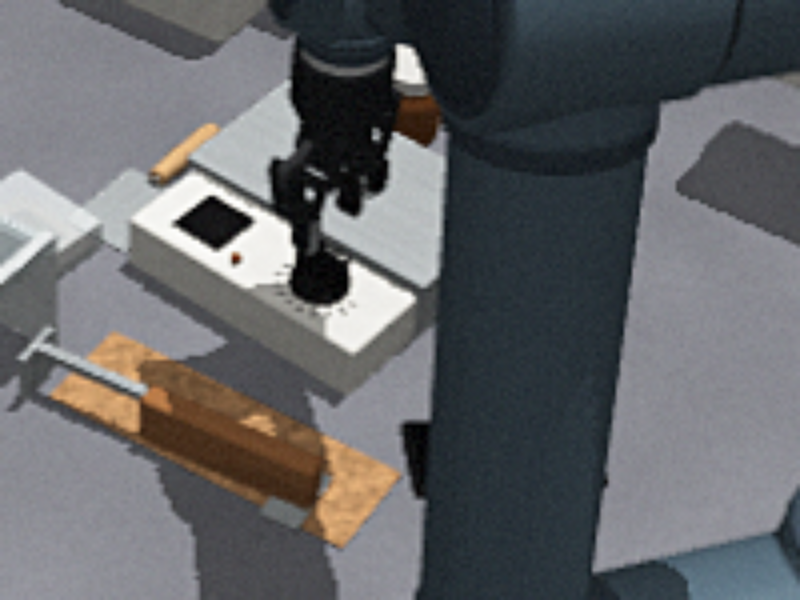

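Request:
arm_command --pt "-0.005 0.007 0 0 0 0.01 0.6" --pt "0 0 0 0 0 0 0.6" --pt "0 0 0 0 0 0 0.6"

```text
time: 42.77
eef_pos: [501.8, -252.8, 121.5]
ee_rot: [0.001, 0.999, -0.042, 0.002]
ft_force: [-0.7, 0.2, -0.2]
gripper_width: 0.599
```

```bash
python3 go.py 502.8,-253.2,90,-4.8
```

```text
from [ 501.8 -252.8  121.5] turn [ 0.0022 -0.0032 -0.001 ] k 1 [ 0.0022 -0.0032 -0.001 ] | shift m [0.001  0.0003 0.0315] n 1 [0.001  0.0003 0.0315] t 42.8
```

Request:
arm_command --pt "0 0 0 0.0005 0 0.02 0.6" --pt "0 0 0 0 0 0.0105 0.6" --pt "0 0 0 0 0 0 0.6" --pt "0 0 0 0 0 0 0" --pt "0 0 0 0 0 0 0" --pt "0 0 0 0 0 0 0" --pt "0 0 0 0 0 0 0" --pt "0 0 0 0 0 0 0" --pt "0 0 0 0 0 0 0" --newtons 30

```text
time: 43.52
eef_pos: [502.6, -252.9, 91.6]
ee_rot: [0.002, 0.999, -0.042, 0.002]
ft_force: [-1.2, -2.2, 3.9]
gripper_width: 0.154
```

Request:
arm_command --pt "0 0 0.1 0 0 0 0" --pt "0 0 0.1 0 0 0 0" --pt "0 0 0.1 0 0 0 0" --pt "0 0 0.1 0 0 0 0" --pt "0 0 0.1 0 0 0 0" --pt "0 0 0.1 0 0 0 0" --pt "0 0 0.1 0 0 0 0" --pt "0 0 0.1 0 0 0 0" --pt "0 0 0.1 0 0 0 0" --pt "0 0 0.1 0 0 0 0"

```text
time: 44.35
eef_pos: [502.6, -253.0, 91.5]
ee_rot: [0.001, 0.856, -0.517, 0.003]
ft_force: [-1.1, -1.6, 4.3]
gripper_width: 0.158
```

Request:
arm_command --pt "0 0 0.1 0 0 0 0" --pt "0 0 0.1 0 0 0 0" --pt "0 0 0.1 0 0 0 0" --pt "0 0 0.096 0 0 0 0" --pt "0 0 0 0 0 0 0" --pt "0 0 0 0 0 0 0" --pt "0 0 0 0 0 0 0"

```text
time: 44.93
eef_pos: [502.6, -253.0, 91.6]
ee_rot: [0.0, 0.74, -0.673, 0.003]
ft_force: [-1.8, -3.1, 5.1]
gripper_width: 0.16
```

```bash
python3 go.py 502.8,-253.2,90,-84.8; python3 -c "
from h import *; s=observe(); print(s['joint_pos'],s['moment'])"
```

```text
from [ 502.6 -253.    91.6] turn [-0.0034 -0.0048  0.0034] k 1 [-0.0034 -0.0048  0.0034] | shift m [ 0.0002 -0.0002  0.0016] n 1 [ 0.0002 -0.0002  0.0016] t 44.9
[-6.67435777e-01  2.40997593e-01  1.88128871e+00 -1.30054811e-03
  1.01353952e+00  2.38065524e+00] [-0.62770321  0.48005163 -0.03788621]
```

Request:
arm_command --pt "0 0 0 0 0 0 0.3" --pt "0 0 0 0 0 0 0.5" --pt "0 0 0 0 0 0 0.5" --pt "0 0 0 0 0 0 0.5" --pt "0 0 0 0 0 -0.02 0.5" --pt "0 0 0 0 0 -0.03 0.5" --pt "0 0 0 0 0 -0.03 0.5" --pt "0 0 0 0 0 -0.03 0.5" --pt "0 0 -0.12 0 0 0 0.5" --pt "0 0 -0.12 0 0 0 0.5"

```text
time: 45.77
eef_pos: [502.9, -252.5, 203.1]
ee_rot: [0.0, 0.816, -0.578, 0.004]
ft_force: [0.0, 1.1, -0.2]
gripper_width: 0.501
```

Request:
arm_command --pt "0 0 -0.12 0 0 0 0.5" --pt "0 0 -0.12 0 0 0 0.5" --pt "0 0 -0.12 0 0 0 0.5" --pt "0 0 -0.12 0 0 0 0.5" --pt "0 0 -0.12 0 0 0 0.5" --pt "0 0 -0.12 0 0 0 0.5" --pt "0 0 -0.12 0 0 0 0.6" --pt "0 0 -0.12 0 0 0 0.6" --pt "0 0 -0.12 0 0 0 0.6" --pt "0 0 -0.12 0 0 0 0.6"

```text
time: 46.6
eef_pos: [501.6, -251.4, 200.0]
ee_rot: [0.001, 1.0, -0.017, 0.001]
ft_force: [0.5, -0.1, 0.2]
gripper_width: 0.599
```

Request:
arm_command --pt "0 0 -0.12 0 0 0 0.6" --pt "0 0 0 0 0 0 0.6" --pt "0 0 0 0 0 0 0.6"

```text
time: 46.85
eef_pos: [501.7, -251.6, 200.1]
ee_rot: [0.001, 0.999, 0.039, 0.001]
ft_force: [-0.1, 0.3, 0.0]
gripper_width: 0.601
```

```bash
python3 go.py 491,-84.6,120,5.2; python3 - <<'E'
from h import *
im,d=snapshot('top'); save(cv2.resize(im[180:300,310:480],(800,565)),'t6.png')
def reg(n,x0,x1,y0,y1,f):
    ys,xs=np.mgrid[y0:y1,x0:x1]; P=cloud('top',d,np.c_[xs.ravel(),ys.ravel()]); m=f(P); Q=P[m]
    if len(Q)<8: print(n,len(Q)); return
    print(n,len(Q),Q.mean(0).round(1),cv2.minAreaRect(Q[:,:2].astype(np.float32)))
    return Q
reg('knob',400,475,185,290,lambda P:(P[:,2]>89)&(P[:,2]<99)&(P[:,1]<-320))
reg('dial',380,412,225,258,lambda P:(P[:,2]>88)&(P[:,2]<98))
Q=reg('hook',310,375,190,320,lambda P:(P[:,2]>36)&(P[:,2]<56)&(P[:,1]>-150)&(P[:,1]<-40))
if Q is not None: print(Q.min(0),Q.max(0),np.polyfit(Q[:,0],Q[:,1],1))
E
```

```text
from [ 501.7 -251.6  200.1] turn [ 0.0019 -0.0022 -0.0133] k 1 [ 0.0019 -0.0022 -0.0133] | shift m [ 0.0045 -0.1673  0.0801] n 5 [ 0.0009 -0.0335  0.016 ] t 46.9
knob 0
dial 0
hook 523 [512.4 -82.3  48.8] ((534.9330444335938, -75.96577453613281), (67.0481948852539, 264.75103759765625), 86.2066650390625)
[ 401.56244955 -118.17411395   36.06437968] [664.80074388 -49.94678172  55.73878916] [ 7.95260465e-02 -1.23091658e+02]
```

View pics/t6.png

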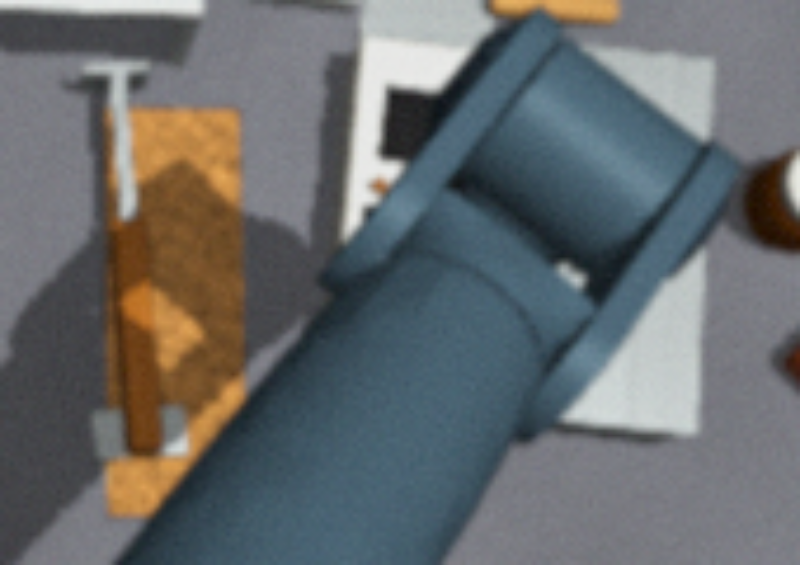

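The hook (crop 130,260) hasn't moved since the knock; the arm hides the dial and lid for now. I'll recentre the hook.

Request:
arm_command --pt "0 0 -0.013 0 0 0 0.6" --pt "0 0 0 0.001 -0.0335 0 0.6" --pt "0 0 0 0.001 -0.0335 0 0.6" --pt "0 0 0 0.001 -0.0335 0.01 0.6" --pt "0 0 0 0.001 -0.0335 0.03 0.6" --pt "0 0 0 0.001 -0.0333 0.03 0.6" --pt "0 0 0 0 0 0.01 0.6" --pt "0 0 0 0 0 0 0.6" --pt "0 0 0 0 0 0 0.6"

```text
time: 47.65
eef_pos: [491.9, -90.0, 124.5]
ee_rot: [0.001, 0.999, 0.046, 0.001]
ft_force: [0.3, -0.4, 0.1]
gripper_width: 0.598
```

```bash
python3 go.py 491,-84.6,33,5.2
```

```text
from [491.9 -90.  124.5] turn [ 0.0026 -0.0024  0.0021] k 1 [ 0.0026 -0.0024  0.0021] | shift m [-0.0004 -0.0055  0.0915] n 3 [-0.0001 -0.0018  0.0305] t 47.6
```

Grip, lift 30 mm, and carry it to the mat centre (TCP target 460, -113).

Request:
arm_command --pt "0 0 0 0 -0.005 0.02 0.6" --pt "0 0 0 0 0 0.035 0.6" --pt "0 0 0 0 0 0.034 0.6" --pt "0 0 0 0 0 0 0.6" --pt "0 0 0 0 0 0 0" --pt "0 0 0 0 0 0 0" --pt "0 0 0 0 0 0 0" --pt "0 0 0 0 0 0 0" --pt "0 0 0 0 0 0 0" --pt "0 0 0 0 0 0 0" --newtons 60

```text
time: 48.48
eef_pos: [494.0, -86.3, 38.5]
ee_rot: [0.003, 0.999, 0.046, 0.004]
ft_force: [-0.6, -1.6, 7.5]
gripper_width: 0.246
```

Request:
arm_command --pt "0 0 0 0 0 -0.01 0" --pt "0 0 0 0 0 -0.02 0" --pt "0 0 0.064 0 0 0 0" --pt "0 0 0 0 0 0 0" --pt "0 0 0 0 0 0 0"

```text
time: 48.9
eef_pos: [491.4, -84.9, 66.1]
ee_rot: [0.001, 1.0, 0.015, 0.002]
ft_force: [0.5, -0.3, -2.1]
gripper_width: 0.249
```

```bash
python3 go.py 459,-113,34,1.5
```

```text
from [491.4 -84.9  66.1] turn [ 0.0026 -0.0034  0.0043] k 1 [ 0.0026 -0.0034  0.0043] | shift m [-0.0332  0.0273  0.0321] n 2 [-0.0166  0.0136  0.016 ] t 48.9
```

Request:
arm_command --pt "0 0 0.004 -0.011 0.009 0 0" --pt "0 0 0 -0.012 0.009 0 0" --pt "0 0 0 -0.01 0.0093 0 0" --pt "0 0 0 0 0 0.012 0" --pt "0 0 0 0 0 0.008 0" --pt "0 0 0 0 0 0.005 0" --pt "0 0 0 0 0 0 0" --pt "0 0 0 0 0 0 0"

```text
time: 49.57
eef_pos: [459.2, -112.8, 40.1]
ee_rot: [0.001, 1.0, 0.013, 0.001]
ft_force: [-0.0, 0.4, -1.0]
gripper_width: 0.249
```

Request:
arm_command --pt "0 0 0 0 0 0.002 0" --pt "0 0 0 0 0 0.001 0" --pt "0 0 0 0 0 0 0" --pt "0 0 0 0 0 0 0"

```text
time: 49.9
eef_pos: [459.8, -113.2, 38.5]
ee_rot: [0.001, 1.0, 0.013, 0.002]
ft_force: [-4.0, 2.2, 7.3]
gripper_width: 0.248
```

Contact at the same height as the pick (38.5). Release, rise and move away for the final check.

Request:
arm_command --pt "0 0 0 0 0 -0.001 0" --pt "0 0 0 0 0 0 0.4" --pt "0 0 0 0 0 0 0.6" --pt "0 0 0 0 0 0 0.6" --pt "0 0 0 0 0 -0.025 0.6" --pt "0 0 0 0 0 -0.035 0.6" --pt "0 0 0 0 0 -0.04 0.6" --pt "0 0 0 0 0 -0.04 0.6" --pt "0 0 0 0 -0.033 -0.02 0.6" --pt "0 0 0 0 -0.033 0 0.6"

```text
time: 50.73
eef_pos: [460.5, -48.2, 204.6]
ee_rot: [0.003, 1.0, 0.011, 0.007]
ft_force: [0.4, 0.4, -0.2]
gripper_width: 0.598
```

Request:
arm_command --pt "0 0 0 0 -0.033 0 0.6" --pt "0 0 0 0 -0.033 0 0.6" --pt "0 0 0 0 -0.033 0 0.6" --pt "0 0 0 0 -0.033 0 0.6" --pt "0 0 0 0 -0.033 0 0.6" --pt "0 0 0 0 -0.033 0 0.6" --pt "0 0 0 0 -0.033 0 0.6" --pt "0 0 0 0 -0.033 0 0.6" --pt "0 0 0 0 0 0 0.6" --pt "0 0 0 0 0 0 0.6"

```text
time: 51.57
eef_pos: [450.1, 218.3, 197.4]
ee_rot: [0.001, 1.0, 0.014, 0.001]
ft_force: [-0.5, -1.7, -0.4]
gripper_width: 0.598
```

```bash
python3 - <<'E'
from h import *
im,d=snapshot('top'); save(cv2.resize(im[110:300,140:500],(800,422)),'t7.png')
def reg(n,x0,x1,y0,y1,f):
    ys,xs=np.mgrid[y0:y1,x0:x1]; P=cloud('top',d,np.c_[xs.ravel(),ys.ravel()]); m=f(P); Q=P[m]
    r=cv2.minAreaRect(Q[:,:2].astype(np.float32)); print(n,len(Q),Q.mean(0).round(1),np.round(r[0],1),np.round(r[1],1),round(r[2],1))
    return Q
reg('knob',400,475,185,290,lambda P:(P[:,2]>89)&(P[:,2]<99)&(P[:,1]<-320))
Q=reg('lidtop',400,475,185,290,lambda P:(P[:,2]>59)&(P[:,2]<70)&(P[:,1]<-290)); print('plane',np.linalg.lstsq(np.c_[Q[:,:2],np.ones(len(Q))],Q[:,2],rcond=None)[0].round(4))
D=reg('dial',380,412,225,258,lambda P:(P[:,2]>88)&(P[:,2]<98))
Q=reg('hook',310,375,190,320,lambda P:(P[:,2]>36)&(P[:,2]<56)&(P[:,1]>-150)&(P[:,1]<-40)); print(Q.min(0),Q.max(0),np.polyfit(Q[:,0],Q[:,1],1))
E
```

```text
knob 118 [ 544.4 -370.5   94.1] [ 545.7 -371.5] [17.5 58.6] 84.2
lidtop 3629 [ 542.9 -371.    64.7] [ 546.2 -365.9] [159.3 245.8] 85.6
plane [1.10000e-03 1.00000e-04 6.41719e+01]
dial 75 [ 503.5 -253.2   92.7] [ 503.7 -253.9] [14.1 44.9] 6.8
hook 537 [ 481.1 -113.6   48.7] [ 517.1 -117.5] [294.2  42.4] 3.8
[ 369.54428382 -132.20385793   36.64308034] [664.00861291 -89.65075757  55.95305734] [ 1.69614864e-02 -1.21714547e+02]
```

View pics/t7.png

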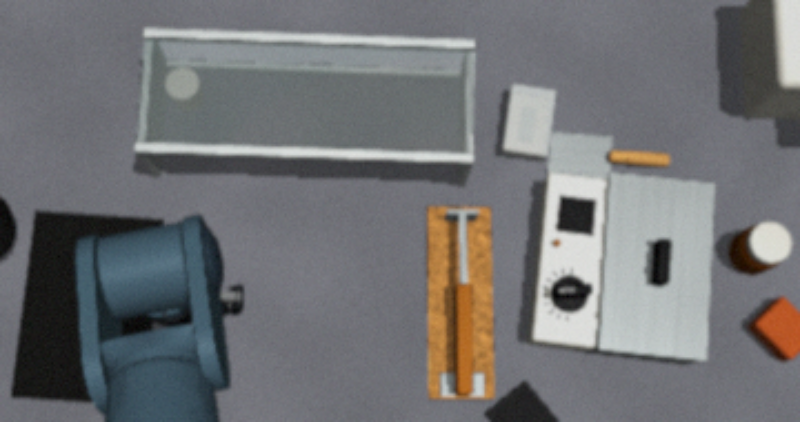

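The final view shows the lid flat on the tank (660,262), the hook along its cork mat (462,300), the dial bar about 79° from zero (570,292), nothing left under the shelf, and the bystanders in view where they were.

```bash
python3 -c "
from cell import *; print(observe()['qd'].round(3)); print(hand_in())"
```

```text
[-0.033 -0.011  0.01  -0.001  0.    -0.   ]
the job is handed in; nothing more can be done
None
```

I did the whole job and handed it in at about 52 s of robot time. Only two casts were present. I laid the lid on the mat, drew both casts out with the hook and stood them in the tank, put the lid back, turned the dial four clicks, and returned the hook to its cork mat.

At some point the hook was knocked about 30 mm aside, while the first cast was being placed. I regripped it at the end and put it back at the centre of its mat.

**Last checks:**
- **Casts:** at about ±48 mm along the tank and 1 to 3 mm off its centre line, tops level. I checked this before the lid went back on.
- **Lid:** about 3 mm off centre, with its top level at 64 mm.
- **Dial:** about 78–80° from zero, which is click four.
- **Hook:** origin within about 3 mm of the mat's centre and along it within about 1°. I judged it upright from the height of its top.

The bystanders in the final picture looked where they started; the pliers and most of the bowl were outside that picture, so I did not recheck them. None of the checks failed or disagreed. The hand-in itself gave no verdict.

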